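Set the cellar tasting counter

ROBOT

A 6-joint arm with a two-finger parallel gripper is mounted at the origin on the work surface. World frame = base frame: x ahead of the robot, y to its left, z up, the work surface at z = 0. Lengths are in m, angles in rad, forces in N, time in s.
With the tool pointing down it reaches from about 0.3 to 0.775 m from the base axis. Payload 14.6 kg.
Tool frame: the origin (TCP) lies midway between the tips of the shut fingers; the grasp point (between the pads) lies 19 mm behind it; z points along the fingers, y is the line along which they close (so a half turn about z gives the same grasp; the last joint's range is limited). The gripper opens to 94 mm and grips with 3 to 60 N. Pads are 16 mm wide; open, the fingers measure 119 mm over their backs; the gripper's body (75 mm by 177 mm) begins 78 mm behind the grasp point.
Start: joints at [1.105, 0.3, 1.521, -0, 1.321, -0.067], TCP at [0.214, 0.507, 0.205] pointing down, gripper open.
Joint ranges: [-3.03, 3.03], [-0.79, 2.21], [0.23, 2.52], [-1.04, 4.18], [0, 3.07], [-2.55, 2.55]. Speed limits (rad/s): [2.22, 2.22, 2.57, 3.14, 3.14, 3.14].

INTERFACE

Orientations are given as a rotation vector (axis times angle).
In Python, from rig import state, eyes, bot gives the robot as it stands.
- The arm moves only by the tool send_rows, never from a script. Its argument "commands" is a list of rows, each an object of numbers: "dx", "dy", "dz": the shift along the tool's x, y, z as a fraction of full scale; "wx", "wy", "wz": the turn, a rotation vector about the tool's x, y, z as a fraction of full scale; "fingers": the opening, from -1 (shut) to 1 (fully open). In form: [{"dx": .., "dy": .., "dz": .., "wx": .., "wy": .., "wz": .., "fingers": ..}, ...]. A call has 1 to 8 rows; each row shifts and turns the commanded pose from where the row before left it, along the tool's axes as they then stand; what a row does not reach is not made up. Full scale, the value 1, is 0.02 m for a shift and 8 degrees for a turn. A row lasts 1/10 s, in which the tool goes at most 50 mm and 8.59 degrees, less where a joint would pass 70% of its speed; a pose out of reach is approached as far as the arm can. A call with a number of a shift or a turn outside -1 to 1 is refused whole. A call with a gripper value outside its range is refused whole. The fingers move at their own pace and stop on an object; "newtons" is the grip in N (left out, the last holds). Time passes only in rows, so rows that do not move let the fingers close. It gives the time, the measured TCP pose, the force, the opening and the grip force at its end, in the units of the state.
- state(): the state, without advancing time (a new reading comes with each control period).
- eyes.get_image(name): name is "scene" or "top" or "wrist"; returns a dict with "color" (384x512x3 uint8, red, green, blue), "depth" (384x512 float32, m along the optical axis (not along the pixel's ray), 0 where there is no reading), "fov_y" (degrees; the focal length in pixels is half the picture's height over the tangent of half this angle, whatever the lens; pixels are square), "cx", "cy" (the principal point, pixels), "k1" (the pictures are not rectified: a ray, as slopes to the right and down, at radius r is drawn at 1 + k1 r^2 times it, then the intrinsics apply), "R" (3x3) and "t" (3): a world point X has camera coordinates R X + t. Camera axes: x right, y down, z forward; pixel columns grow to the right and rows downward; lengths in m; the calibration is good to about 2 mm. A picture is of the moment at which its call begins.
- bot.hand_in(): hands the job in; it is judged then, once.
The state is a dict: "time": time; "joints": joint angles; "dq": joint speeds; "joint_torque": joint torques, N m; "eef_pos": TCP position; "tcp_rot": TCP orientation; "ft_force": force on the tool from outside, world axes, zero at the start; "moment": the same for the moment, N m; "finger_gap": finger opening in m; "gripper_force": force on a finger pad.
Only numpy, scipy, OpenCV 4.12 (cv2) and the standard library are available. Lean on these libraries where they do the work, as an engineer would, in place of code of your own. Each camera call takes 0.05 s, during which the arm holds its last target. There are 200 camera calls.

TASK

Stand each of the four vessels upright in the middle of the slate coaster whose inlaid outline matches it: the wooden tankard on the double wood-coloured ring, the copper beaker on the copper ring, the green flask on the green square with its sides lined up with the square (the other vessels may be turned any way), and the blue crock on the blue ring. Once all four stand in place, close the crock with its blue lid, seated flat with its plug down in the mouth. Let go of everything, never tip a vessel over, and do not shift the glowing lantern.

Things in the scene. Friction and masses are not known exactly. Their poses are not given: they have to be found in the camera images.
- tankard: open pale-wood tankard with two steel hoops and a dark handle; round body 66 mm across at the foot, 62 mm at the rim, 100 mm high, about 250 g. Origin: centre of its underside; z up its axis; the handle stands out along its +y to 53 mm from the axis (at heights 20 to 87 mm), so grip the body across its x axis. Starts upright on the counter.
- beaker: open copper beaker, round, 52 mm across at the foot widening to 58 mm at the rim, 80 mm high, about 180 g. Origin: centre of its underside; z up. Starts upright on the counter.
- flask: square green glass flask, body 50 x 50 mm and 82 mm high (sides along its x and y), above it a short neck and cork up to 110 mm, about 300 g. Origin: centre of its underside; z up. Starts upright on the counter.
- crock: open blue stoneware crock, straight round wall 66 mm across outside, 56 mm inside, 72 mm high, about 350 g. Origin: centre of its underside; z up. Starts upright on the counter.
- lid: blue lid of the crock: a disc 68 mm across and 8 mm thick, under it a plug 45 mm across and 8 mm deep, on top a round knob 22 mm across and 26 mm tall (42 mm high over all), about 100 g. Origin: centre of the plug's underside; z up. Starts upright on the counter, standing on its plug. On the crock the disc lies on the rim, with the origin 64 mm above the crock's.
- pad_tankard: fixed round dark slate coaster, 96 mm across, 6 mm thick, with two thin concentric wood-coloured rings, 74 and 86 mm across, inlaid flush in its top. Origin: centre of its underside on the counter; z up. Place for the wooden tankard.
- pad_copper: fixed round dark slate coaster, 96 mm across, 6 mm thick, with one copper-orange ring, 68 mm across, inlaid flush in its top. Origin: centre of its underside on the counter; z up. Place for the copper beaker.
- pad_flask: fixed round dark slate coaster, 96 mm across, 6 mm thick, with a green square outline, 61 mm a side, inlaid flush in its top. Origin: centre of its underside on the counter; z up; x and y along the square's sides. Place for the green flask.
- pad_blue: fixed round dark slate coaster, 96 mm across, 6 mm thick, with one blue ring, 80 mm across, inlaid flush in its top. Origin: centre of its underside on the counter; z up. Place for the blue crock.
- lantern: small black lantern with a glowing amber middle, round, 72 mm across, 94 mm high; leave it where it stands. Origin: centre of its underside. All these things and four more (honey jar, white bowl, brass tap, cork bung; none over 80 mm high) stand mixed on the counter, no two centres closer than 105 mm, each within 54 mm of its own centre. A cask stands far left, a bottle crate far right.

How it is judged:
On the way, in this order (a step that is already met when the one before it is completed fails the run):
1. all four vessels stand upright on their own coasters (horizontal distance between tankard and pad_tankard below 0.013 m and z of tankard in the frame of pad_tankard between 0.003 and 0.01 m and angle between each of tankard, beaker, flask, crock's own z axis and vertical below 0.1 rad and horizontal distance between beaker and pad_copper below 0.013 m and z of beaker in the frame of pad_copper between 0.003 and 0.01 m and horizontal distance between flask and pad_flask below 0.013 m and z of flask in the frame of pad_flask between 0.003 and 0.01 m and (angle between the x axis of flask and the x axis of pad_flask, either way round below 0.26 rad or angle between the x axis of flask and the y axis of pad_flask, either way round below 0.26 rad) and horizontal distance between crock and pad_blue below 0.013 m and z of crock in the frame of pad_blue between 0.003 and 0.01 m), for 0.2 s.
2. then the lid is seated on the crock (horizontal distance between lid and crock below 0.009 m and z of lid in the frame of crock between 0.058 and 0.069 m and angle between lid's own z axis and vertical below 0.1 rad), for 0.2 s.
At the end, for the whole second after the job is handed in: Each vessel upright (0.1 rad) on its own coaster within 13 mm of its centre, flask within 0.26 rad of the green square; lid flat on the crock, plug in the mouth, within 9 mm of centre; lantern within 15 mm of its start; all released and at rest (all of step 1 and all of step 2 and linear speed of each of tankard, beaker, flask, crock, lid below 0.02 m/s and distance of lantern from where it was at the start of the episode below 0.015 m); the robot touches nothing.
It fails at once if a vessel is tipped over (angle between any of tankard, beaker, flask, crock's own z axis and vertical above 0.8 rad).
It fails at once if the lantern is shifted by more than 15 mm (distance of lantern from where it was at the start of the episode above 0.015 m).
It also fails if it takes over 128 s, if anything falls off the work surface, if the arm or the gripper's body presses on something with over 40 N, if the wrist force passes 120 N, or if a joint passes its speed limit or range.

## Working session

There is one attempt and no reset: what is moved stays moved. The work goes in short steps, Python scripts to look and compute and a tool call to move; the robot and the scene stay as the last step left them, time stands still between calls to the robot, and variables do not carry over. Pictures are saved under pics/ and viewed, at most 14 in all, crops included, and the job is handed in when it is done.

Besides the shell and the picture viewer there is one more tool, called after "Emit:" as name(argument=value, ...) on one line, values as JSON. send_rows: Moves the arm, as the interface text tells. Shift numbers are shares of 0.02 m and turn numbers shares of 8 degrees, none past 1 either way. Its arguments: {"type":"object","properties":{"commands":{"type":"array"},"newtons":{"type":"number"}},"required":["commands"]}

```bash
mkdir -p pics; ls
cat > h.py <<'E'
import numpy as np, cv2
from rig import state, eyes, bot
def save(im,n): cv2.imwrite('pics/'+n+'.png',cv2.cvtColor(im,cv2.COLOR_RGB2BGR))
def K(d):
    f=d['color'].shape[0]/2/np.tan(np.radians(d['fov_y'])/2); return f
def ray(d,u,v):
    f=K(d); x=(np.atleast_1d(u)-d['cx'])/f; y=(np.atleast_1d(v)-d['cy'])/f
    a,b=x.copy(),y.copy()
    for _ in range(20):
        s=1+d['k1']*(a*a+b*b); a,b=x/s,y/s
    return np.stack([a,b,np.ones_like(a)],-1)
def onz(d,u,v,z):
    R=np.array(d['R']);t=np.array(d['t']); c=-R.T@t; w=ray(d,u,v)@R
    return c+w*((z-c[2])/w[:,2])[:,None]
def cloud(d):
    h,w=d['depth'].shape; v,u=np.mgrid[:h,:w]
    p=ray(d,u.ravel().astype(float),v.ravel().astype(float))*d['depth'].reshape(-1,1)
    return ((p-np.array(d['t']))@np.array(d['R'])).reshape(h,w,3)
def proj(d,X):
    c=np.atleast_2d(X)@np.array(d['R']).T+d['t']; a=c[:,:2]/c[:,2:]
    a=a*(1+d['k1']*(a**2).sum(1,keepdims=True)); return a*K(d)+[d['cx'],d['cy']]
E
python3 - <<'E'
from h import *
import pickle
for n in ['scene','top','wrist']:
    d=eyes.get_image(n); pickle.dump(d,open(n+'.pkl','wb')); save(d['color'],n+'0')
    R=np.array(d['R']); print(n,-R.T@d['t'],R[2],d['fov_y'],d['k1'],(d['depth']>0).mean())
print(state())
E
```

```text
pics
scene [ 1.46285842 -0.81262107  0.82647534] [-0.62624374  0.57326034 -0.52838562] 44.8519348893135 -0.12163409262456447 0.9959055582682291
top [ 0.39224548 -0.00988922  1.27990941] [ 0.13509981  0.01880349 -0.99065356] 43.386290177742694 -0.17153850030893267 0.9960784912109375
wrist [0.14304922 0.53654356 0.38343713] [ 0.2435982  -0.10312472 -0.96437815] 70.11491043215932 0.020227878519451237 0.9960734049479166
{'time': 0.15, 'joints': array([ 1.10540461e+00,  3.00360158e-01,  1.52145076e+00,  3.53208580e-05,
        1.32069530e+00, -6.66263419e-02]), 'dq': array([-6.84245085e-05, -1.30765789e-03, -4.44924441e-03,  1.75945109e-03,
        4.50043310e-04,  2.70595610e-04]), 'joint_torque': array([ 2.17962966e-03, -5.31964803e+01, -3.52817738e+01,  7.08941510e-02,
        2.36767618e-02, -5.96807809e-05]), 'eef_pos': array([0.21346992, 0.50666111, 0.20500232]), 'tcp_rot': array([-6.22196618e-01, -3.07908388e+00,  1.37029601e-03]), 'ft_force': array([-0.01632159, -0.32997337,  0.42874628]), 'moment': array([ 0.01850339,  0.00654004, -0.01325639]), 'gripper_force': 0.0, 'finger_gap': 0.0939418157811741}
```

View pics/top0.png

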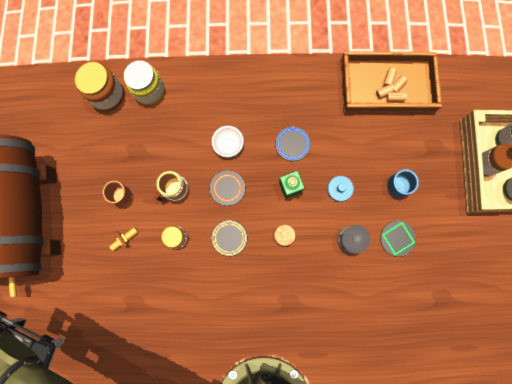

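View pics/scene0.png

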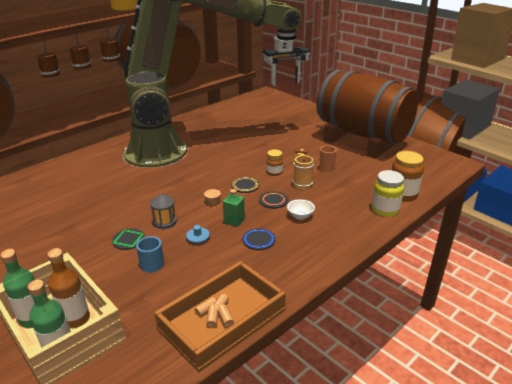

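The top view shows these things (pixel positions):
- Beaker (115,192), tankard (172,186), honey jar (173,237), bowl (227,142).
- Flask (292,184), bung (285,235), lid (341,188), crock (404,183), lantern (354,239).
- Pads: copper (227,188), tankard (229,238), blue (292,143), flask (398,238).

The scene view shows the same layout from the far right.

```bash
cat > m.py <<'E'
from h import *
import pickle
D={n:pickle.load(open(n+'.pkl','rb')) for n in ['top','scene']}
C={n:cloud(D[n]) for n in D}
rois=dict(beaker=(115,192),tankard=(172,186),honey=(173,237),copper=(227,188),padT=(229,238),bowl=(227,142),padB=(292,143),flask=(292,184),bung=(285,235),lid=(341,188),crock=(404,183),lantern=(354,239),padF=(398,238))
print('counter z',np.median(C['top'][280:300,200:300,2]),np.median(C['scene'][160:175,330:345,2]))
H={}
for k,(u,v) in rois.items():
    c0=onz(D['top'],u,v,0.05)[0,:2]
    s=k
    for n in D:
        P=C[n].reshape(-1,3); col=D[n]['color'].reshape(-1,3)
        m=(np.linalg.norm(P[:,:2]-c0,axis=1)<0.062)&(P[:,2]>(0.003 if k[:3]=='pad' or k=='copper' else 0.02))&(P[:,2]<0.14)
        Q=P[m]
        if len(Q)<20: s+=' %s few'%n; continue
        zt=np.percentile(Q[:,2],97); T=Q[Q[:,2]>zt-0.006].astype(np.float32)
        (cx,cy),r=cv2.minEnclosingCircle(T[:,:2].copy())
        s+=' | %s zt%.3f c(%.4f %.4f) r%.4f n%d'%(n,zt,cx,cy,r,len(T))
    print(s)
E
python3 m.py
```

```text
counter z 0.0005925520700064313 0.0004859213568925479
beaker | top zt0.083 c(0.5526 0.3771) r0.0293 n84 | scene zt0.081 c(0.5548 0.3731) r0.0327 n54
tankard | top zt0.103 c(0.5685 0.2288) r0.0311 n134 | scene zt0.100 c(0.5714 0.2285) r0.0324 n83
honey | top zt0.083 c(0.4352 0.2242) r0.0259 n264 | scene zt0.079 c(0.4434 0.2213) r0.0273 n85
copper | top zt0.012 c(0.5590 0.0850) r0.0581 n664 | scene zt0.009 c(0.5618 0.0899) r0.0581 n372
padT | top zt0.012 c(0.4309 0.0823) r0.0607 n716 | scene zt0.009 c(0.4326 0.0838) r0.0595 n317
bowl | top zt0.040 c(0.6881 0.0878) r0.0419 n123 | scene zt0.036 c(0.6901 0.0840) r0.0433 n104
padB | top zt0.012 c(0.6761 -0.0830) r0.0605 n663 | scene zt0.009 c(0.6789 -0.0843) r0.0590 n544
flask | top zt0.112 c(0.5676 -0.0788) r0.0095 n44 | scene zt0.109 c(0.5699 -0.0823) r0.0112 n30
bung | top zt0.039 c(0.4387 -0.0589) r0.0266 n235 | scene zt0.037 c(0.4405 -0.0647) r0.0315 n124
lid | top zt0.046 c(0.5606 -0.2113) r0.0105 n43 | scene zt0.044 c(0.5634 -0.2124) r0.0131 n31
crock | top zt0.075 c(0.5675 -0.3712) r0.0336 n139 | scene zt0.073 c(0.5700 -0.3734) r0.0340 n126
lantern | top zt0.096 c(0.4203 -0.2339) r0.0227 n155 | scene zt0.094 c(0.4296 -0.2424) r0.0202 n70
padF | top zt0.011 c(0.4233 -0.3508) r0.0607 n681 | scene zt0.010 c(0.4234 -0.3694) r0.0532 n413
```

```bash
cat > m2.py <<'E'
from m import *
def mask(d,k):
    hsv=cv2.cvtColor(d['color'],cv2.COLOR_RGB2HSV)
    lo,hi=dict(padB=((100,120,60),(125,255,255)),padF=((50,100,60),(85,255,255)),copper=((3,110,110),(20,255,255)),padT=((12,50,120),(30,220,255)),dark=((0,0,0),(180,95,110)),flask=((50,100,30),(85,255,255)))[k]
    return cv2.inRange(hsv,lo,hi)>0
for k in ['padB','padF','copper','padT']:
    for n in D:
        d=D[n]; c0=onz(D['top'],*rois[k],0.006)[0]
        for what in [k,'dark']:
            v,u=np.nonzero(mask(d,what)); P=onz(d,u.astype(float),v.astype(float),0.006)[:,:2]
            m=np.linalg.norm(P-c0[:2],axis=1)<(.06 if what=='dark' else 0.047); P=P[m].astype(np.float32)
            if len(P)<10: print(k,n,what,'few'); continue
            c,r=cv2.minEnclosingCircle(P); q=cv2.minAreaRect(P)
            print(k,n,what,len(P),np.round(c,4),round(r,4),'rect',np.round(q[0],4),np.round(q[1],4),round(q[2],1))
Y=C['top'].reshape(-1,3)
c0=np.array([.568,-.079])
for n in D:
    P=C[n].reshape(-1,3); m=mask(D[n],'flask').ravel()
    m&=(np.linalg.norm(P[:,:2]-c0,axis=1)<.05)&(P[:,2]>.074)&(P[:,2]<.09)
    Q=P[m].astype(np.float32); q=cv2.minAreaRect(Q[:,:2].copy()); print('flask',n,len(Q),np.median(Q[:,2]),q)
    P=C[n].reshape(-1,3); a=P[:,:2]-[.569,.2288]; r=np.linalg.norm(a,axis=1)
    m=(r>.037)&(r<.058)&(P[:,2]>.03)&(P[:,2]<.095)
    Q=a[m]; print('handle',n,len(Q),Q.mean(0),np.degrees(np.arctan2(*Q.mean(0)[::-1])))
t=D['top']['color']; s=D['scene']['color']
a=cv2.resize(t[125:260,90:250],None,fx=5,fy=4.4); a=cv2.resize(t[130:260,90:250],(640,520),interpolation=cv2.INTER_CUBIC); save(a,'crop1')
E
python3 m2.py | tail -n 20
```

```text
padB top padB 131 [ 0.686  -0.0871] 0.0422 rect [ 0.6865 -0.087 ] [0.0823 0.083 ] 62.4
padB top dark few
padB scene padB 141 [ 0.6873 -0.0883] 0.0435 rect [ 0.6873 -0.0885] [0.0837 0.0842] 46.4
padB scene dark 368 [ 0.6886 -0.09  ] 0.0497 rect [ 0.6887 -0.0901] [0.093  0.0962] 76.7
padF top padF 188 [ 0.4252 -0.3627] 0.0448 rect [ 0.425  -0.3632] [0.0665 0.0665] 30.1
padF top dark few
padF scene padF 154 [ 0.4269 -0.3649] 0.0448 rect [ 0.4261 -0.3649] [0.0699 0.0703] 29.9
padF scene dark 318 [ 0.4298 -0.3651] 0.0494 rect [ 0.4268 -0.3678] [0.0859 0.0955] 30.0
copper top copper 161 [0.5678 0.0909] 0.0368 rect [0.5691 0.0906] [0.0697 0.0702] 89.5
copper top dark few
copper scene copper 102 [0.5623 0.0932] 0.045 rect [0.5619 0.0906] [0.0855 0.0783] 46.2
copper scene dark 286 [0.5707 0.0859] 0.0495 rect [0.5701 0.0868] [0.0913 0.0954] 46.2
padT top padT 489 [0.4333 0.0861] 0.047 rect [0.4333 0.0861] [0.09   0.0896] 89.4
padT top dark few
padT scene padT 145 [0.4332 0.086 ] 0.047 rect [0.4343 0.0857] [0.09   0.0863] 46.2
padT scene dark 175 [0.4434 0.0764] 0.0438 rect [0.4444 0.0761] [0.0783 0.0829] 86.3
flask top 141 0.08321379 ((0.5667696595191956, -0.07797298580408096), (0.048357218503952026, 0.04886048287153244), 19.729494094848633)
handle top 49 [-0.03075828  0.03253037] 133.39612947936047
flask scene 147 0.0814939 ((0.5738463997840881, -0.08457574993371964), (0.04823756963014603, 0.047566331923007965), 25.205867767333984)
handle scene 12 [ 0.02560543 -0.026344  ] -45.81452627587335
```

View pics/crop1.png

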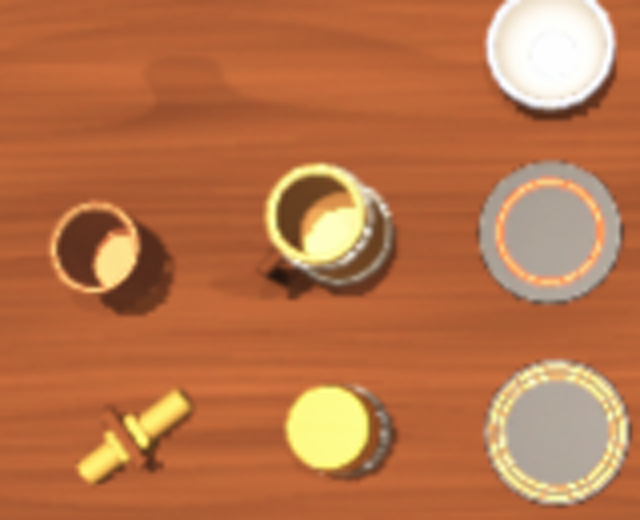

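The crop shows the tankard's handle pointing to the lower left (280,270), which is about 135° in world axes. The grip line is therefore 45°. I'll turn the tool to 45° and move over the tankard.

Emit:
send_rows(commands=[{"wz":0.925,"fingers":1},{"wz":0.925,"fingers":1},{"wz":0.925,"fingers":1},{"fingers":1},{"dx":-1,"dy":0.125,"fingers":1},{"dx":-1,"dy":0.125,"fingers":1},{"dx":-1,"dy":0.125,"fingers":1},{"dx":-1,"dy":0.125,"fingers":1}], newtons=20)

```text
$.commands[0]: bad value
```

```bash
cat > go.py <<'E'
import sys
from h import *
from scipy.spatial.transform import Rotation as Ro
# args x y z theta(deg of tool y); gives tool-axis units (0.02 m / 8 deg)
x,y,z,th=map(float,sys.argv[1:5])
s=state(); p=s['eef_pos']; R=Ro.from_rotvec(s['tcp_rot']).as_matrix()
cur=np.degrees(np.arctan2(R[1,1],R[0,1]))
d=R.T@(np.array([x,y,z])-p)/.02
turn=-((th-cur+180)%360-180)/8
a=np.radians(th); Rt=np.array([[-np.sin(a),np.cos(a),0],[np.cos(a),np.sin(a),0],[0,0,-1]])
d2=Rt@(np.array([x,y,z])-p)/.02
print('pos',p.round(4),'th %.2f q1 %.2f q6 %.2f gap %.4f F %.1f grip %.1f t %.1f tilt %.4f'%(cur,s['joints'][0],s['joints'][5],s['finger_gap'],np.linalg.norm(s['ft_force']),s['gripper_force'],s['time'],R[2,2]))
print('turn units %.3f ; units now'%turn,d.round(3),'; after turn',d2.round(3))
E
python3 go.py .5685 .2288 .205 45
```

```text
pos [0.2135 0.5067 0.205 ] th 67.15 q1 1.11 q6 -0.07 gap 0.0939 F 0.5 grip 0.0 t 0.1 tilt -1.0000
turn units 2.769 ; units now [-2.1753e+01 -5.9100e+00  3.0000e-03] ; after turn [-22.376   2.728   0.   ]
```

Emit:
send_rows(commands=[{"dx":0,"dy":0,"dz":0,"wx":0,"wy":0,"wz":0.925,"fingers":1},{"dx":0,"dy":0,"dz":0,"wx":0,"wy":0,"wz":0.925,"fingers":1},{"dx":0,"dy":0,"dz":0,"wx":0,"wy":0,"wz":0.925,"fingers":1},{"dx":-1,"dy":0.125,"dz":0,"wx":0,"wy":0,"wz":0,"fingers":1},{"dx":-1,"dy":0.125,"dz":0,"wx":0,"wy":0,"wz":0,"fingers":1},{"dx":-1,"dy":0.125,"dz":0,"wx":0,"wy":0,"wz":0,"fingers":1},{"dx":-1,"dy":0.125,"dz":0,"wx":0,"wy":0,"wz":0,"fingers":1},{"dx":-1,"dy":0.125,"dz":0,"wx":0,"wy":0,"wz":0,"fingers":1}], newtons=20)

```text
time: 0.95
eef_pos: [0.2936, 0.4442, 0.2052]
tcp_rot: [-1.203, -2.902, 0.001]
ft_force: [0.2, -0.4, -0.1]
finger_gap: 0.0942
gripper_force: 0.0
```

Emit:
send_rows(commands=[{"dx":-1,"dy":0.125,"dz":0,"wx":0,"wy":0,"wz":0,"fingers":1},{"dx":-1,"dy":0.125,"dz":0,"wx":0,"wy":0,"wz":0,"fingers":1},{"dx":-1,"dy":0.125,"dz":0,"wx":0,"wy":0,"wz":0,"fingers":1},{"dx":-1,"dy":0.125,"dz":0,"wx":0,"wy":0,"wz":0,"fingers":1},{"dx":-1,"dy":0.125,"dz":0,"wx":0,"wy":0,"wz":0,"fingers":1},{"dx":-1,"dy":0.125,"dz":0,"wx":0,"wy":0,"wz":0,"fingers":1},{"dx":-1,"dy":0.125,"dz":0,"wx":0,"wy":0,"wz":0,"fingers":1},{"dx":-1,"dy":0.125,"dz":0,"wx":0,"wy":0,"wz":0,"fingers":1}])

```text
time: 1.75
eef_pos: [0.4208, 0.3452, 0.2052]
tcp_rot: [-1.203, -2.902, 0.001]
ft_force: [0.3, -0.1, 0.1]
finger_gap: 0.0942
gripper_force: 0.0
```

Emit:
send_rows(commands=[{"dx":-1,"dy":0.125,"dz":0,"wx":0,"wy":0,"wz":0,"fingers":1},{"dx":-1,"dy":0.125,"dz":0,"wx":0,"wy":0,"wz":0,"fingers":1},{"dx":-1,"dy":0.125,"dz":0,"wx":0,"wy":0,"wz":0,"fingers":1},{"dx":-1,"dy":0.125,"dz":0,"wx":0,"wy":0,"wz":0,"fingers":1},{"dx":-1,"dy":0.125,"dz":0,"wx":0,"wy":0,"wz":0,"fingers":1},{"dx":-1,"dy":0.125,"dz":0,"wx":0,"wy":0,"wz":0,"fingers":1},{"dx":0,"dy":0,"dz":0,"wx":0,"wy":0,"wz":0,"fingers":1},{"dx":0,"dy":0,"dz":0,"wx":0,"wy":0,"wz":0,"fingers":1}])

```text
time: 2.55
eef_pos: [0.5154, 0.2715, 0.2051]
tcp_rot: [-1.204, -2.901, 0.001]
ft_force: [-0.3, 0.7, -0.5]
finger_gap: 0.0943
gripper_force: 0.0
```

```bash
cat >> h.py <<'E'
def look(n):
    d=eyes.get_image('wrist'); save(d['color'],n); return d,cloud(d)
def near(P,c,lo,hi,r=.06):
    Q=P.reshape(-1,3); m=(np.linalg.norm(Q[:,:2]-c,axis=1)<r)&(Q[:,2]>lo)&(Q[:,2]<hi); return Q[m].astype(np.float32)
E
python3 go.py .5685 .2288 .205 45
python3 - <<'E'
from h import *
d,P=look('w1')
Q=near(P,(.569,.2288),.094,.11,.04); print(len(Q),np.median(Q[:,2]),cv2.minEnclosingCircle(Q[:,:2].copy()))
# handle
a=P.reshape(-1,3); b=a[:,:2]-[.569,.229]; r=np.linalg.norm(b,axis=1); m=(r>.038)&(r<.056)&(a[:,2]>.03)&(a[:,2]<.095); print(m.sum(),b[m].mean(0),np.degrees(np.arctan2(*b[m].mean(0)[::-1])))
E
```

```text
pos [0.5154 0.2715 0.2051] th 44.92 q1 0.42 q6 -0.36 gap 0.0943 F 0.9 grip 0.0 t 2.5 tilt -1.0000
turn units -0.011 ; units now [-3.387e+00  3.750e-01  3.000e-03] ; after turn [-3.388  0.37   0.004]
760 0.09891544 ((0.5688308477401733, 0.22924450039863586), 0.031026773154735565)
184 [-0.03179453  0.03575677] 131.64315415797608
```

View pics/w1.png

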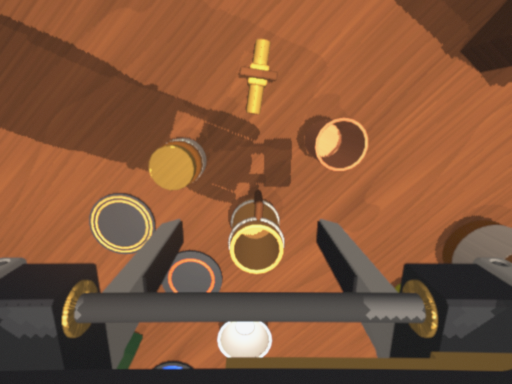

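The wrist view shows the tankard at (257,245) with its handle at (258,197), along the tool's x axis, so the yaw is good. Its rim is at (.5688,.2292) with z 0.099, which agrees with the top view.

Emit:
send_rows(commands=[{"dx":-0.85,"dy":0.1,"dz":0,"wx":0,"wy":0,"wz":0,"fingers":1},{"dx":-0.85,"dy":0.1,"dz":0,"wx":0,"wy":0,"wz":0,"fingers":1},{"dx":-0.85,"dy":0.1,"dz":0,"wx":0,"wy":0,"wz":0,"fingers":1},{"dx":-0.85,"dy":0.1,"dz":0,"wx":0,"wy":0,"wz":0,"fingers":1},{"dx":0,"dy":0,"dz":0.9,"wx":0,"wy":0,"wz":0,"fingers":1},{"dx":0,"dy":0,"dz":0.9,"wx":0,"wy":0,"wz":0,"fingers":1},{"dx":0,"dy":0,"dz":0.9,"wx":0,"wy":0,"wz":0,"fingers":1},{"dx":0,"dy":0,"dz":0,"wx":0,"wy":0,"wz":0,"fingers":1}])

```text
time: 3.4
eef_pos: [0.5691, 0.2279, 0.1489]
tcp_rot: [-1.203, -2.899, 0.004]
ft_force: [-0.1, 0.3, -0.7]
finger_gap: 0.0942
gripper_force: 0.0
```

```bash
python3 go.py .5687 .229 .035 45
```

```text
pos [0.5691 0.2279 0.1489] th 44.91 q1 0.32 q6 -0.46 gap 0.0942 F 0.8 grip 0.0 t 3.4 tilt -1.0000
turn units -0.011 ; units now [0.042 0.046 5.697] ; after turn [0.052 0.025 5.697]
```

Emit:
send_rows(commands=[{"dx":0,"dy":0,"dz":0.95,"wx":0,"wy":0,"wz":0,"fingers":1},{"dx":0,"dy":0,"dz":0.95,"wx":0,"wy":0,"wz":0,"fingers":1},{"dx":0,"dy":0,"dz":0.95,"wx":0,"wy":0,"wz":0,"fingers":1},{"dx":0,"dy":0,"dz":0.95,"wx":0,"wy":0,"wz":0,"fingers":1},{"dx":0,"dy":0,"dz":0.95,"wx":0,"wy":0,"wz":0,"fingers":1},{"dx":0,"dy":0,"dz":0.95,"wx":0,"wy":0,"wz":0,"fingers":1},{"dx":0,"dy":0,"dz":0,"wx":0,"wy":0,"wz":0,"fingers":1},{"dx":0,"dy":0,"dz":0,"wx":0,"wy":0,"wz":0,"fingers":1}])

```text
time: 4.2
eef_pos: [0.5701, 0.2289, 0.0385]
tcp_rot: [1.204, 2.901, 0.001]
ft_force: [0.9, -0.7, -0.1]
finger_gap: 0.0942
gripper_force: 0.0
```

Emit:
send_rows(commands=[{"dx":0,"dy":0,"dz":0,"wx":0,"wy":0,"wz":0,"fingers":-1},{"dx":0,"dy":0,"dz":0,"wx":0,"wy":0,"wz":0,"fingers":-1},{"dx":0,"dy":0,"dz":0,"wx":0,"wy":0,"wz":0,"fingers":-1},{"dx":0,"dy":0,"dz":0,"wx":0,"wy":0,"wz":0,"fingers":-1},{"dx":0,"dy":0,"dz":0,"wx":0,"wy":0,"wz":0,"fingers":-1},{"dx":0,"dy":0,"dz":0,"wx":0,"wy":0,"wz":0,"fingers":-1},{"dx":0,"dy":0,"dz":0,"wx":0,"wy":0,"wz":0,"fingers":-1},{"dx":0,"dy":0,"dz":0,"wx":0,"wy":0,"wz":0,"fingers":-1}], newtons=25)

```text
time: 5.0
eef_pos: [0.5694, 0.229, 0.0378]
tcp_rot: [1.203, 2.902, -0.0]
ft_force: [-2.2, -1.3, 5.2]
finger_gap: 0.063
gripper_force: 24.9
```

Emit:
send_rows(commands=[{"dx":0,"dy":0,"dz":-0.5,"wx":0,"wy":0,"wz":0,"fingers":-1},{"dx":0,"dy":0,"dz":-0.9,"wx":0,"wy":0,"wz":0,"fingers":-1},{"dx":0,"dy":0,"dz":-0.9,"wx":0,"wy":0,"wz":0,"fingers":-1},{"dx":0,"dy":0,"dz":-0.7,"wx":0,"wy":0,"wz":0,"fingers":-1},{"dx":0,"dy":-0.5,"dz":0,"wx":0,"wy":0,"wz":0,"fingers":-1},{"dx":-0.05,"dy":-0.8,"dz":0,"wx":0,"wy":0,"wz":0,"fingers":-1},{"dx":-0.05,"dy":-0.8,"dz":0,"wx":0,"wy":0,"wz":0,"fingers":-1},{"dx":0,"dy":-0.8,"dz":0,"wx":0,"wy":0,"wz":0,"fingers":-1}])

```text
time: 5.8
eef_pos: [0.5284, 0.1856, 0.0965]
tcp_rot: [-1.203, -2.901, 0.002]
ft_force: [0.2, -0.1, -3.4]
finger_gap: 0.0627
gripper_force: 24.8
```

Emit:
send_rows(commands=[{"dx":0,"dy":-0.8,"dz":0,"wx":0,"wy":0,"wz":0,"fingers":-1},{"dx":0,"dy":-0.8,"dz":0,"wx":0,"wy":0,"wz":0,"fingers":-1},{"dx":-0.05,"dy":-0.8,"dz":0,"wx":0,"wy":0,"wz":0,"fingers":-1},{"dx":-0.05,"dy":-0.8,"dz":0,"wx":0,"wy":0,"wz":0,"fingers":-1},{"dx":0,"dy":-0.8,"dz":0,"wx":0,"wy":0,"wz":0,"fingers":-1},{"dx":0,"dy":-0.8,"dz":0,"wx":0,"wy":0,"wz":0,"fingers":-1},{"dx":0,"dy":-0.8,"dz":0,"wx":0,"wy":0,"wz":0,"fingers":-1},{"dx":0,"dy":-0.5,"dz":0,"wx":0,"wy":0,"wz":0,"fingers":-1}])

```text
time: 6.6
eef_pos: [0.4433, 0.0981, 0.0968]
tcp_rot: [-1.204, -2.901, 0.001]
ft_force: [0.7, 0.3, -3.0]
finger_gap: 0.0628
gripper_force: 24.8
```

Emit:
send_rows(commands=[{"dx":0,"dy":0,"dz":0,"wx":0,"wy":0,"wz":0,"fingers":-1},{"dx":0,"dy":0,"dz":0,"wx":0,"wy":0,"wz":0,"fingers":-1}])

```text
time: 6.8
eef_pos: [0.4449, 0.099, 0.0974]
tcp_rot: [1.204, 2.902, 0.0]
ft_force: [0.8, -0.8, -2.7]
finger_gap: 0.0632
gripper_force: 24.8
```

```bash
python3 go.py .4335 .086 .0445 45
python3 - <<'E'
from h import *
d,P=look('w2')
Q=P.reshape(-1,3); print('tankard rim z',np.percentile(near(P,state()['eef_pos'][:2],.12,.25,.045)[:,2],97))
E
```

```text
pos [0.4449 0.099  0.0974] th 44.93 q1 0.14 q6 -0.65 gap 0.0632 F 2.9 grip 24.8 t 6.8 tilt -1.0000
turn units -0.008 ; units now [-0.057 -0.867  2.646] ; after turn [-0.056 -0.866  2.646]
tankard rim z 0.22991768
```

View pics/w2.png

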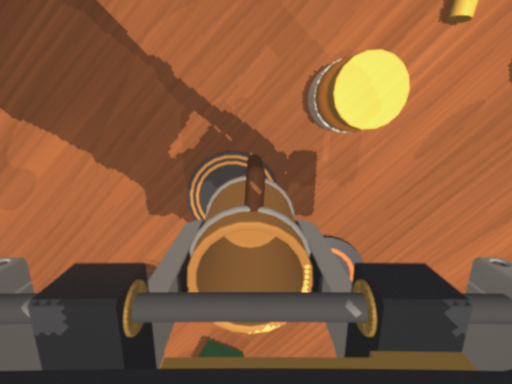

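The tankard is held upright over the wood ring with its handle at (255,180). One more y step, then lower it.

Emit:
send_rows(commands=[{"dx":-0.05,"dy":-0.87,"dz":0,"wx":0,"wy":0,"wz":0,"fingers":-1},{"dx":0,"dy":0,"dz":0,"wx":0,"wy":0,"wz":0,"fingers":-1},{"dx":0,"dy":0,"dz":0.8,"wx":0,"wy":0,"wz":0,"fingers":-1},{"dx":0,"dy":0,"dz":0.8,"wx":0,"wy":0,"wz":0,"fingers":-1},{"dx":0,"dy":0,"dz":0.6,"wx":0,"wy":0,"wz":0,"fingers":-1},{"dx":0,"dy":0,"dz":0.4,"wx":0,"wy":0,"wz":0,"fingers":-1},{"dx":0,"dy":0,"dz":0,"wx":0,"wy":0,"wz":0,"fingers":-1},{"dx":0,"dy":0,"dz":0,"wx":0,"wy":0,"wz":0,"fingers":-1}])

```text
time: 7.65
eef_pos: [0.4335, 0.0861, 0.0457]
tcp_rot: [1.203, 2.902, 0.0]
ft_force: [-0.2, -0.5, -2.4]
finger_gap: 0.0629
gripper_force: 24.8
```

```bash
python3 go.py .4335 .086 .0445 45
```

```text
pos [0.4335 0.0861 0.0457] th 44.96 q1 0.11 q6 -0.67 gap 0.0629 F 2.5 grip 24.8 t 7.7 tilt -1.0000
turn units -0.006 ; units now [-0.005 -0.002  0.06 ] ; after turn [-0.005 -0.002  0.06 ]
```

Emit:
send_rows(commands=[{"dx":0,"dy":0,"dz":0.07,"wx":0,"wy":0,"wz":0,"fingers":-1},{"dx":0,"dy":0,"dz":0,"wx":0,"wy":0,"wz":0,"fingers":1},{"dx":0,"dy":0,"dz":0,"wx":0,"wy":0,"wz":0,"fingers":1},{"dx":0,"dy":0,"dz":0,"wx":0,"wy":0,"wz":0,"fingers":1},{"dx":0,"dy":0,"dz":0,"wx":0,"wy":0,"wz":0,"fingers":1},{"dx":0,"dy":0,"dz":-0.8,"wx":0,"wy":0,"wz":0,"fingers":1},{"dx":0,"dy":0,"dz":-1,"wx":0,"wy":0,"wz":0,"fingers":1},{"dx":0,"dy":0,"dz":-1,"wx":0,"wy":0,"wz":0,"fingers":1}])

```text
time: 8.45
eef_pos: [0.4331, 0.086, 0.1007]
tcp_rot: [-1.203, -2.902, 0.0]
ft_force: [-0.1, -0.2, -0.0]
finger_gap: 0.0939
gripper_force: 0.0
```

Emit:
send_rows(commands=[{"dx":0,"dy":0,"dz":-1,"wx":0,"wy":0,"wz":0,"fingers":1},{"dx":0,"dy":0,"dz":-1,"wx":0,"wy":0,"wz":0,"fingers":1},{"dx":0,"dy":0,"dz":-1,"wx":0,"wy":0,"wz":0,"fingers":1},{"dx":0.4,"dy":0.9,"dz":-0.2,"wx":0,"wy":0,"wz":0,"fingers":1},{"dx":0.4,"dy":0.95,"dz":0,"wx":0,"wy":0,"wz":0,"fingers":1},{"dx":0.4,"dy":0.95,"dz":0,"wx":0,"wy":0,"wz":0,"fingers":1},{"dx":0.4,"dy":0.95,"dz":0,"wx":0,"wy":0,"wz":0,"fingers":1},{"dx":0.4,"dy":0.95,"dz":0,"wx":0,"wy":0,"wz":0,"fingers":1}])

```text
time: 9.25
eef_pos: [0.4717, 0.1815, 0.1641]
tcp_rot: [1.204, 2.902, 0.0]
ft_force: [-0.8, 0.2, -0.2]
finger_gap: 0.0936
gripper_force: 0.0
```

Emit:
send_rows(commands=[{"dx":0.4,"dy":0.95,"dz":0,"wx":0,"wy":0,"wz":0,"fingers":1},{"dx":0.4,"dy":0.95,"dz":0,"wx":0,"wy":0,"wz":0,"fingers":1},{"dx":0.4,"dy":0.95,"dz":0,"wx":0,"wy":0,"wz":0,"fingers":1},{"dx":0.4,"dy":0.95,"dz":0,"wx":0,"wy":0,"wz":0,"fingers":1},{"dx":0.4,"dy":0.95,"dz":0,"wx":0,"wy":0,"wz":0,"fingers":1},{"dx":0.4,"dy":0.95,"dz":0,"wx":0,"wy":0,"wz":0,"fingers":1},{"dx":0.4,"dy":0.95,"dz":0,"wx":0,"wy":0,"wz":0,"fingers":1},{"dx":0,"dy":0,"dz":0,"wx":0,"wy":0,"wz":0,"fingers":1}])

```text
time: 10.05
eef_pos: [0.5262, 0.3159, 0.1636]
tcp_rot: [-1.201, -2.903, -0.0]
ft_force: [0.2, -0.3, 1.1]
finger_gap: 0.094
gripper_force: 0.0
```

```bash
python3 go.py .5526 .3771 .030 45
python3 - <<'E'
from h import *
d,P=look('w3')
Q=near(P,(.554,.376),.073,.09,.045); print(len(Q),np.median(Q[:,2]),cv2.minEnclosingCircle(Q[:,:2].copy()))
d=eyes.get_image('top');P=cloud(d); Q=near(P,(.4335,.086),.098,.13,.06); print('tankard',len(Q),np.median(Q[:,2]),cv2.minEnclosingCircle(Q[:,:2].copy()))
E
```

```text
pos [0.5262 0.3159 0.1636] th 45.03 q1 0.48 q6 -0.31 gap 0.0940 F 1.2 grip 0.0 t 10.1 tilt -1.0000
turn units 0.004 ; units now [1.229 3.1   6.681] ; after turn [1.232 3.099 6.681]
700 0.0790164 ((0.5525996088981628, 0.3767358362674713), 0.028804535046219826)
tankard 161 0.10627029 ((0.43290790915489197, 0.08721718937158585), 0.030921202152967453)
```

The tankard now stands about 1 mm from its pad centre, with its rim at 0.106. The wrist view puts the beaker at (.5526,.3767).

Emit:
send_rows(commands=[{"dx":0.4,"dy":1,"dz":0,"wx":0,"wy":0,"wz":0,"fingers":1},{"dx":0.4,"dy":1,"dz":0,"wx":0,"wy":0,"wz":0,"fingers":1},{"dx":0.42,"dy":1,"dz":0,"wx":0,"wy":0,"wz":0,"fingers":1},{"dx":0,"dy":0.08,"dz":0,"wx":0,"wy":0,"wz":0,"fingers":1},{"dx":0,"dy":0,"dz":0.9,"wx":0,"wy":0,"wz":0,"fingers":1},{"dx":0,"dy":0,"dz":0.9,"wx":0,"wy":0,"wz":0,"fingers":1},{"dx":0,"dy":0,"dz":0,"wx":0,"wy":0,"wz":0,"fingers":1},{"dx":0,"dy":0,"dz":0,"wx":0,"wy":0,"wz":0,"fingers":1}])

```text
time: 10.95
eef_pos: [0.5524, 0.3743, 0.1287]
tcp_rot: [1.204, 2.902, -0.0]
ft_force: [0.3, -0.2, 0.6]
finger_gap: 0.094
gripper_force: 0.0
```

```bash
python3 go.py .5526 .3768 .030 45
```

```text
pos [0.5524 0.3743 0.1287] th 44.92 q1 0.54 q6 -0.24 gap 0.0940 F 0.7 grip 0.0 t 10.9 tilt -1.0000
turn units -0.010 ; units now [0.082 0.093 4.936] ; after turn [0.081 0.093 4.936]
```

Emit:
send_rows(commands=[{"dx":0.08,"dy":0.09,"dz":0.9,"wx":0,"wy":0,"wz":0,"fingers":1},{"dx":0,"dy":0,"dz":1,"wx":0,"wy":0,"wz":0,"fingers":1},{"dx":0,"dy":0,"dz":1,"wx":0,"wy":0,"wz":0,"fingers":1},{"dx":0,"dy":0,"dz":1,"wx":0,"wy":0,"wz":0,"fingers":1},{"dx":0,"dy":0,"dz":0.9,"wx":0,"wy":0,"wz":0,"fingers":1},{"dx":0,"dy":0,"dz":0.13,"wx":0,"wy":0,"wz":0,"fingers":1},{"dx":0,"dy":0,"dz":0,"wx":0,"wy":0,"wz":0,"fingers":1},{"dx":0,"dy":0,"dz":0,"wx":0,"wy":0,"wz":0,"fingers":-1}])

```text
time: 11.75
eef_pos: [0.5532, 0.3778, 0.0312]
tcp_rot: [1.203, 2.901, 0.003]
ft_force: [-0.0, 0.1, -0.7]
finger_gap: 0.0891
gripper_force: 0.0
```

Emit:
send_rows(commands=[{"dx":0,"dy":0,"dz":0,"wx":0,"wy":0,"wz":0,"fingers":-1},{"dx":0,"dy":0,"dz":0,"wx":0,"wy":0,"wz":0,"fingers":-1},{"dx":0,"dy":0,"dz":0,"wx":0,"wy":0,"wz":0,"fingers":-1},{"dx":0,"dy":0,"dz":0,"wx":0,"wy":0,"wz":0,"fingers":-1},{"dx":0,"dy":0,"dz":0,"wx":0,"wy":0,"wz":0,"fingers":-1},{"dx":0,"dy":0,"dz":0,"wx":0,"wy":0,"wz":0,"fingers":-1},{"dx":0,"dy":0,"dz":0,"wx":0,"wy":0,"wz":0,"fingers":-1},{"dx":0,"dy":0,"dz":0,"wx":0,"wy":0,"wz":0,"fingers":-1}], newtons=20)

```text
time: 12.55
eef_pos: [0.5525, 0.3775, 0.0296]
tcp_rot: [1.204, 2.902, 0.0]
ft_force: [-1.4, -2.0, 4.0]
finger_gap: 0.0569
gripper_force: 20.0
```

```bash
python3 go.py .5686 .0900 .1 45
```

```text
pos [0.5525 0.3775 0.0296] th 44.95 q1 0.54 q6 -0.24 gap 0.0569 F 4.7 grip 20.0 t 12.6 tilt -1.0000
turn units -0.006 ; units now [-10.741  -9.587  -3.52 ] ; after turn [-10.733  -9.596  -3.519]
```

Emit:
send_rows(commands=[{"dx":0,"dy":0,"dz":-0.5,"wx":0,"wy":0,"wz":0,"fingers":-1},{"dx":0,"dy":0,"dz":-1,"wx":0,"wy":0,"wz":0,"fingers":-1},{"dx":0,"dy":0,"dz":-1,"wx":0,"wy":0,"wz":0,"fingers":-1},{"dx":-0.5,"dy":-0.45,"dz":-0.5,"wx":0,"wy":0,"wz":0,"fingers":-1},{"dx":-0.9,"dy":-0.8,"dz":0,"wx":0,"wy":0,"wz":0,"fingers":-1},{"dx":-0.9,"dy":-0.8,"dz":0,"wx":0,"wy":0,"wz":0,"fingers":-1},{"dx":-0.9,"dy":-0.8,"dz":0,"wx":0,"wy":0,"wz":0,"fingers":-1},{"dx":-0.9,"dy":-0.8,"dz":0,"wx":0,"wy":0,"wz":0,"fingers":-1}])

```text
time: 13.35
eef_pos: [0.5585, 0.266, 0.0893]
tcp_rot: [-1.204, -2.902, 0.001]
ft_force: [-0.4, 0.7, -2.6]
finger_gap: 0.0564
gripper_force: 20.0
```

Emit:
send_rows(commands=[{"dx":-0.9,"dy":-0.8,"dz":0,"wx":0,"wy":0,"wz":0,"fingers":-1},{"dx":-0.9,"dy":-0.8,"dz":0,"wx":0,"wy":0,"wz":0,"fingers":-1},{"dx":-0.9,"dy":-0.8,"dz":0,"wx":0,"wy":0,"wz":0,"fingers":-1},{"dx":-0.9,"dy":-0.8,"dz":0,"wx":0,"wy":0,"wz":0,"fingers":-1},{"dx":-0.9,"dy":-0.8,"dz":0,"wx":0,"wy":0,"wz":0,"fingers":-1},{"dx":-0.9,"dy":-0.8,"dz":0,"wx":0,"wy":0,"wz":0,"fingers":-1},{"dx":-0.6,"dy":-0.5,"dz":0,"wx":0,"wy":0,"wz":0,"fingers":-1},{"dx":0,"dy":0,"dz":0,"wx":0,"wy":0,"wz":0,"fingers":-1}])

```text
time: 14.15
eef_pos: [0.5685, 0.1061, 0.0894]
tcp_rot: [-1.207, -2.901, 0.0]
ft_force: [-0.3, 1.1, -1.5]
finger_gap: 0.0566
gripper_force: 20.0
```

Emit:
send_rows(commands=[{"dx":0,"dy":0,"dz":0,"wx":0,"wy":0,"wz":0,"fingers":-1},{"dx":0,"dy":0,"dz":0,"wx":0,"wy":0,"wz":0,"fingers":-1}])

```text
time: 14.35
eef_pos: [0.5684, 0.1087, 0.0894]
tcp_rot: [-1.202, -2.902, -0.0]
ft_force: [0.7, 0.9, -1.8]
finger_gap: 0.0567
gripper_force: 20.0
```

```bash
python3 go.py .5686 .0905 .0365 45
python3 - <<'E'
from h import *
d,P=look('w4')
hsv=cv2.cvtColor(d['color'],cv2.COLOR_RGB2HSV)
# nearby slate tops (z 3..10 mm)
for k,c in dict(copper=(.5686,.0905),padB=(.6865,-.0875)).items():
    Q=near(P,c,.004,.010,.055); print(k,len(Q), len(Q) and (Q[:,:2].min(0),Q[:,:2].max(0)))
E
```

```text
pos [0.5684 0.1087 0.0894] th 44.99 q1 0.13 q6 -0.66 gap 0.0567 F 2.1 grip 20.0 t 14.3 tilt -1.0000
turn units -0.001 ; units now [-0.652 -0.639  2.644] ; after turn [-0.651 -0.639  2.645]
copper 2592 (array([0.52084696, 0.0479475 ], dtype=float32), array([0.60246193, 0.13672005], dtype=float32))
padB 691 (array([ 0.6382119 , -0.09265143], dtype=float32), array([ 0.69419783, -0.03971284], dtype=float32))
```

Emit:
send_rows(commands=[{"dx":-0.68,"dy":-0.67,"dz":0,"wx":0,"wy":0,"wz":0,"fingers":-1},{"dx":0,"dy":0,"dz":0,"wx":0,"wy":0,"wz":0,"fingers":-1},{"dx":0,"dy":0,"dz":0.8,"wx":0,"wy":0,"wz":0,"fingers":-1},{"dx":0,"dy":0,"dz":0.8,"wx":0,"wy":0,"wz":0,"fingers":-1},{"dx":0,"dy":0,"dz":0.6,"wx":0,"wy":0,"wz":0,"fingers":-1},{"dx":0,"dy":0,"dz":0.4,"wx":0,"wy":0,"wz":0,"fingers":-1},{"dx":0,"dy":0,"dz":0,"wx":0,"wy":0,"wz":0,"fingers":-1},{"dx":0,"dy":0,"dz":0,"wx":0,"wy":0,"wz":0,"fingers":-1}])

```text
time: 15.2
eef_pos: [0.5689, 0.0892, 0.0378]
tcp_rot: [1.203, 2.902, 0.0]
ft_force: [0.3, 1.1, -2.1]
finger_gap: 0.0565
gripper_force: 20.0
```

```bash
python3 go.py .5686 .0895 .036 45
```

```text
pos [0.5689 0.0892 0.0378] th 44.96 q1 0.09 q6 -0.69 gap 0.0565 F 2.4 grip 20.0 t 15.2 tilt -1.0000
turn units -0.005 ; units now [0.021 0.    0.091] ; after turn [0.021 0.    0.091]
```

Emit:
send_rows(commands=[{"dx":0,"dy":0,"dz":0.1,"wx":0,"wy":0,"wz":0,"fingers":-1},{"dx":0,"dy":0,"dz":0,"wx":0,"wy":0,"wz":0,"fingers":1},{"dx":0,"dy":0,"dz":0,"wx":0,"wy":0,"wz":0,"fingers":1},{"dx":0,"dy":0,"dz":0,"wx":0,"wy":0,"wz":0,"fingers":1},{"dx":0,"dy":0,"dz":0,"wx":0,"wy":0,"wz":0,"fingers":1},{"dx":0,"dy":0,"dz":-0.8,"wx":0,"wy":0,"wz":0,"fingers":1},{"dx":0,"dy":0,"dz":-1,"wx":0,"wy":0,"wz":0,"fingers":1},{"dx":0,"dy":0,"dz":-1,"wx":0,"wy":0,"wz":0,"fingers":1}])

```text
time: 16.0
eef_pos: [0.5686, 0.0889, 0.0921]
tcp_rot: [-1.203, -2.902, 0.0]
ft_force: [-0.2, -0.2, -0.4]
finger_gap: 0.094
gripper_force: 0.0
```

Emit:
send_rows(commands=[{"dx":0,"dy":0,"dz":-1,"wx":0,"wy":0,"wz":0,"fingers":1},{"dx":0,"dy":0,"dz":-1,"wx":0,"wy":0,"wz":0,"fingers":1},{"dx":0,"dy":0,"dz":-1,"wx":0,"wy":0,"wz":0,"fingers":1},{"dx":0,"dy":0,"dz":-1,"wx":0,"wy":0,"wz":0,"fingers":1},{"dx":0,"dy":0,"dz":-1,"wx":0,"wy":0,"wz":0.6,"fingers":1},{"dx":0,"dy":0,"dz":0,"wx":0,"wy":0,"wz":0.9,"fingers":1},{"dx":0,"dy":0,"dz":0,"wx":0,"wy":0,"wz":0.9,"fingers":1},{"dx":0,"dy":0,"dz":0,"wx":0,"wy":0,"wz":0.72,"fingers":1}])

```text
time: 16.8
eef_pos: [0.5687, 0.089, 0.1916]
tcp_rot: [1.809, 2.569, 0.0]
ft_force: [-0.0, 0.7, -0.4]
finger_gap: 0.094
gripper_force: 0.0
```

Emit:
send_rows(commands=[{"dx":-0.9,"dy":-0.34,"dz":0,"wx":0,"wy":0,"wz":0,"fingers":1},{"dx":-0.9,"dy":-0.34,"dz":0,"wx":0,"wy":0,"wz":0,"fingers":1},{"dx":-0.9,"dy":-0.34,"dz":0,"wx":0,"wy":0,"wz":0,"fingers":1},{"dx":-0.9,"dy":-0.34,"dz":0,"wx":0,"wy":0,"wz":0,"fingers":1},{"dx":-0.9,"dy":-0.34,"dz":0,"wx":0,"wy":0,"wz":0,"fingers":1},{"dx":0,"dy":0,"dz":0,"wx":0,"wy":0,"wz":0,"fingers":1},{"dx":0,"dy":0,"dz":0,"wx":0,"wy":0,"wz":0,"fingers":1}])

```text
time: 17.5
eef_pos: [0.5675, -0.0071, 0.1915]
tcp_rot: [-1.803, -2.573, -0.0]
ft_force: [0.3, -0.1, 0.4]
finger_gap: 0.0938
gripper_force: 0.0
```

```bash
python3 - <<'E'
from h import *
d,P=look('w5')
hsv=cv2.cvtColor(d['color'],cv2.COLOR_RGB2HSV); g=cv2.inRange(hsv,(45,80,30),(90,255,255))>0
q=P[g]; Q=near(q,(.568,-.08),.076,.088,.045); r=cv2.minAreaRect(Q[:,:2].copy()); print('shoulder',len(Q),np.median(Q[:,2]),r)
C=near(P,(.568,-.08),.1,.12,.03); print('cork',len(C),np.median(C[:,2]),cv2.minEnclosingCircle(C[:,:2].copy()))
Q=near(P,(.561,-.212),.035,.06,.03); print('knob',len(Q),np.percentile(Q[:,2],95) if len(Q) else 0, cv2.minEnclosingCircle(Q[:,:2].copy()) if len(Q) else 0)
d=eyes.get_image('top');P=cloud(d); Q=near(P,(.5686,.09),.078,.13,.06); print('beaker',len(Q),np.median(Q[:,2]),cv2.minEnclosingCircle(Q[:,:2].copy()))
E
python3 go.py .568 -.079 .04 20
```

```text
shoulder 1097 0.08135958 ((0.5679199695587158, -0.07802091538906097), (0.047507427632808685, 0.04775633662939072), 20.021486282348633)
cork 269 0.108985074 ((0.5692104697227478, -0.07861993461847305), 0.009871124289929867)
knob 0 0 0
beaker 49 0.08532771 ((0.5687400698661804, 0.09503744542598724), 0.028132235631346703)
pos [ 0.5675 -0.0065  0.1915] th 20.02 q1 -0.08 q6 -0.43 gap 0.0941 F 0.8 grip 0.0 t 17.6 tilt -1.0000
turn units 0.003 ; units now [-3.416 -1.218  7.574] ; after turn [-3.416 -1.216  7.575]
```

View pics/w5.png

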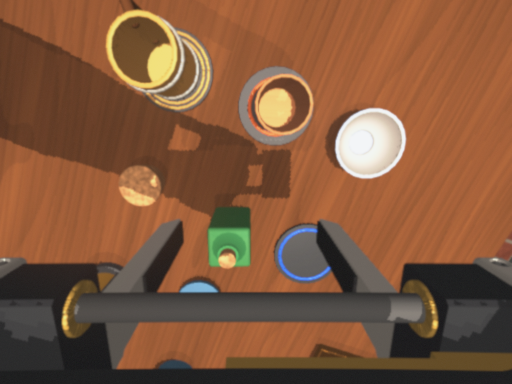

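The wrist view shows the flask at (230,237), square to the tool and with yaw 20°, the tankard and beaker standing on their pads, and the blue pad at (305,253). Next I go over the flask and down.

Emit:
send_rows(commands=[{"dx":-0.85,"dy":-0.3,"dz":0,"wx":0,"wy":0,"wz":0,"fingers":1},{"dx":-0.85,"dy":-0.3,"dz":0,"wx":0,"wy":0,"wz":0,"fingers":1},{"dx":-0.85,"dy":-0.3,"dz":0,"wx":0,"wy":0,"wz":0,"fingers":1},{"dx":-0.83,"dy":-0.3,"dz":0,"wx":0,"wy":0,"wz":0,"fingers":1},{"dx":0,"dy":0,"dz":0,"wx":0,"wy":0,"wz":0,"fingers":1},{"dx":0,"dy":0,"dz":0.8,"wx":0,"wy":0,"wz":0,"fingers":1},{"dx":0,"dy":0,"dz":0.7,"wx":0,"wy":0,"wz":0,"fingers":1},{"dx":0,"dy":0,"dz":0,"wx":0,"wy":0,"wz":0,"fingers":1}])

```text
time: 18.4
eef_pos: [0.5672, -0.0779, 0.1594]
tcp_rot: [-1.799, -2.571, 0.002]
ft_force: [0.3, 0.1, -0.1]
finger_gap: 0.0938
gripper_force: 0.0
```

```bash
python3 - <<'E'
from h import *
d=eyes.get_image('wrist');P=cloud(d)
for n,c,z in (('beaker',(.5686,.0895),.086),('tank',(.4335,.086),.106)):
    Q=near(P,c,z-.006,z+.012,.05); print(n,len(Q),np.median(Q[:,2]) if len(Q) else 0,cv2.minEnclosingCircle(Q[:,:2].copy()) if len(Q) else 0)
E
python3 go.py .568 -.0783 .035 20
```

```text
beaker 703 0.084839046 ((0.5689846277236938, 0.08819130063056946), 0.02923356182873249)
tank 0 0 0
pos [ 0.5677 -0.0781  0.1606] th 20.03 q1 -0.20 q6 -0.55 gap 0.0938 F 1.0 grip 0.0 t 18.4 tilt -1.0000
turn units 0.004 ; units now [-0.019  0.022  6.28 ] ; after turn [-0.012  0.012  6.28 ]
```

Beaker is good at (.569,.088). Now grasp the flask.

Emit:
send_rows(commands=[{"dx":0,"dy":0,"dz":0.9,"wx":0,"wy":0,"wz":0,"fingers":1},{"dx":0,"dy":0,"dz":1,"wx":0,"wy":0,"wz":0,"fingers":1},{"dx":0,"dy":0,"dz":1,"wx":0,"wy":0,"wz":0,"fingers":1},{"dx":0,"dy":0,"dz":1,"wx":0,"wy":0,"wz":0,"fingers":1},{"dx":0,"dy":0,"dz":1,"wx":0,"wy":0,"wz":0,"fingers":1},{"dx":0,"dy":0,"dz":0.9,"wx":0,"wy":0,"wz":0,"fingers":1},{"dx":0,"dy":0,"dz":0.45,"wx":0,"wy":0,"wz":0,"fingers":1},{"dx":0,"dy":0,"dz":0,"wx":0,"wy":0,"wz":0,"fingers":1}])

```text
time: 19.25
eef_pos: [0.5678, -0.0786, 0.0359]
tcp_rot: [-1.801, -2.573, 0.001]
ft_force: [0.1, 0.6, -0.3]
finger_gap: 0.0944
gripper_force: 0.0
```

Emit:
send_rows(commands=[{"dx":0,"dy":0,"dz":0,"wx":0,"wy":0,"wz":0,"fingers":-1},{"dx":0,"dy":0,"dz":0,"wx":0,"wy":0,"wz":0,"fingers":-1},{"dx":0,"dy":0,"dz":0,"wx":0,"wy":0,"wz":0,"fingers":-1},{"dx":0,"dy":0,"dz":0,"wx":0,"wy":0,"wz":0,"fingers":-1},{"dx":0,"dy":0,"dz":0,"wx":0,"wy":0,"wz":0,"fingers":-1},{"dx":0,"dy":0,"dz":0,"wx":0,"wy":0,"wz":0,"fingers":-1},{"dx":0,"dy":0,"dz":0,"wx":0,"wy":0,"wz":0,"fingers":-1},{"dx":0,"dy":0,"dz":0,"wx":0,"wy":0,"wz":0,"fingers":-1}], newtons=30)

```text
time: 20.05
eef_pos: [0.5681, -0.079, 0.0366]
tcp_rot: [1.802, 2.573, -0.0]
ft_force: [-1.9, 0.3, 2.1]
finger_gap: 0.0499
gripper_force: 30.0
```

```bash
python3 go.py .4255 -.3635 .145 30
```

```text
pos [ 0.5681 -0.079   0.0366] th 19.99 q1 -0.20 q6 -0.55 gap 0.0499 F 2.8 grip 30.0 t 20.1 tilt -1.0000
turn units -1.251 ; units now [-10.932 -11.561  -5.421] ; after turn [ -8.755 -13.286  -5.422]
```

Emit:
send_rows(commands=[{"dx":0,"dy":0,"dz":-0.5,"wx":0,"wy":0,"wz":0,"fingers":-1},{"dx":0,"dy":0,"dz":-1,"wx":0,"wy":0,"wz":0,"fingers":-1},{"dx":0,"dy":0,"dz":-1,"wx":0,"wy":0,"wz":0,"fingers":-1},{"dx":0,"dy":0,"dz":-1,"wx":0,"wy":0,"wz":0,"fingers":-1},{"dx":0,"dy":0,"dz":-1,"wx":0,"wy":0,"wz":0,"fingers":-1},{"dx":0,"dy":0,"dz":-1,"wx":0,"wy":0,"wz":-0.6,"fingers":-1},{"dx":0,"dy":0,"dz":-0.8,"wx":0,"wy":0,"wz":-0.65,"fingers":-1},{"dx":0,"dy":0,"dz":0,"wx":0,"wy":0,"wz":0,"fingers":-1}])

```text
time: 20.85
eef_pos: [0.5688, -0.0791, 0.1648]
tcp_rot: [1.567, 2.719, 0.002]
ft_force: [0.6, -0.6, -3.4]
finger_gap: 0.0503
gripper_force: 30.0
```

Emit:
send_rows(commands=[{"dx":-0.4,"dy":-0.6,"dz":0,"wx":0,"wy":0,"wz":0,"fingers":-1},{"dx":-0.6,"dy":-0.9,"dz":0,"wx":0,"wy":0,"wz":0,"fingers":-1},{"dx":-0.6,"dy":-0.9,"dz":0,"wx":0,"wy":0,"wz":0,"fingers":-1},{"dx":-0.6,"dy":-0.9,"dz":0,"wx":0,"wy":0,"wz":0,"fingers":-1},{"dx":-0.6,"dy":-0.9,"dz":0,"wx":0,"wy":0,"wz":0,"fingers":-1},{"dx":-0.6,"dy":-0.9,"dz":0,"wx":0,"wy":0,"wz":0,"fingers":-1},{"dx":-0.6,"dy":-0.9,"dz":0,"wx":0,"wy":0,"wz":0,"fingers":-1},{"dx":-0.6,"dy":-0.9,"dz":0,"wx":0,"wy":0,"wz":0,"fingers":-1}])

```text
time: 21.65
eef_pos: [0.4931, -0.2287, 0.1612]
tcp_rot: [-1.574, -2.717, 0.0]
ft_force: [0.2, 0.0, -2.8]
finger_gap: 0.0497
gripper_force: 30.0
```

Emit:
send_rows(commands=[{"dx":-0.6,"dy":-0.9,"dz":0,"wx":0,"wy":0,"wz":0,"fingers":-1},{"dx":-0.6,"dy":-0.9,"dz":0,"wx":0,"wy":0,"wz":0,"fingers":-1},{"dx":-0.6,"dy":-0.9,"dz":0,"wx":0,"wy":0,"wz":0,"fingers":-1},{"dx":-0.6,"dy":-0.9,"dz":0,"wx":0,"wy":0,"wz":0,"fingers":-1},{"dx":-0.6,"dy":-0.9,"dz":0,"wx":0,"wy":0,"wz":0,"fingers":-1},{"dx":-0.5,"dy":-0.6,"dz":0,"wx":0,"wy":0,"wz":0,"fingers":-1},{"dx":0,"dy":0,"dz":0,"wx":0,"wy":0,"wz":0,"fingers":-1},{"dx":0,"dy":0,"dz":0,"wx":0,"wy":0,"wz":0,"fingers":-1}])

```text
time: 22.45
eef_pos: [0.4409, -0.3391, 0.1619]
tcp_rot: [-1.572, -2.719, -0.001]
ft_force: [-0.3, 0.5, -3.4]
finger_gap: 0.0498
gripper_force: 30.0
```

```bash
python3 go.py .4255 -.3635 .043 30
python3 - <<'E'
from h import *
d,P=look('w6')
hsv=cv2.cvtColor(d['color'],cv2.COLOR_RGB2HSV); g=cv2.inRange(hsv,(45,90,60),(90,255,255))>0
v,u=np.nonzero(g); Q=onz(d,u.astype(float),v.astype(float),.006)
z=P[g][:,2]; m=(z<.012)&(np.linalg.norm(Q[:,:2]-[.4255,-.3635],axis=1)<.05); Q=Q[m,:2].astype(np.float32)
print('pad square visible',len(Q),cv2.minAreaRect(Q) if len(Q)>5 else '')
S=near(P,(.4255,-.3635),.004,.010,.06); print(S[:,:2].min(0),S[:,:2].max(0),len(S))
E
```

```text
pos [ 0.4409 -0.3391  0.1619] th 29.91 q1 -0.72 q6 -1.24 gap 0.0498 F 3.4 grip 30.0 t 22.4 tilt -1.0000
turn units -0.011 ; units now [-0.68  -1.275  5.943] ; after turn [-0.672 -1.277  5.944]
pad square visible 493 ((0.42539119720458984, -0.36350443959236145), (0.06621881574392319, 0.06625381112098694), 30.464574813842773)
[ 0.37807846 -0.41060922] [ 0.46227792 -0.31639397] 2322
```

View pics/w6.png

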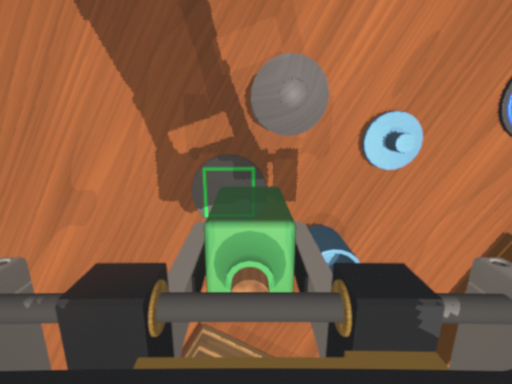

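The wrist view shows the flask square to the green outline at (230,190). The pad square measures (.4254,-.3635) at 30.5°.

Emit:
send_rows(commands=[{"dx":-0.34,"dy":-0.64,"dz":0,"wx":0,"wy":0,"wz":0,"fingers":-1},{"dx":-0.34,"dy":-0.64,"dz":0,"wx":0,"wy":0,"wz":0,"fingers":-1},{"dx":0,"dy":0,"dz":0,"wx":0,"wy":0,"wz":0,"fingers":-1},{"dx":0,"dy":0,"dz":0.9,"wx":0,"wy":0,"wz":0,"fingers":-1},{"dx":0,"dy":0,"dz":1,"wx":0,"wy":0,"wz":0,"fingers":-1},{"dx":0,"dy":0,"dz":1,"wx":0,"wy":0,"wz":0,"fingers":-1},{"dx":0,"dy":0,"dz":1,"wx":0,"wy":0,"wz":0,"fingers":-1},{"dx":0,"dy":0,"dz":0.9,"wx":0,"wy":0,"wz":0,"fingers":-1}])

```text
time: 23.3
eef_pos: [0.4256, -0.3638, 0.0655]
tcp_rot: [-1.571, -2.72, -0.0]
ft_force: [0.3, -0.5, -3.1]
finger_gap: 0.0498
gripper_force: 30.0
```

Emit:
send_rows(commands=[{"dx":0,"dy":0,"dz":0.6,"wx":0,"wy":0,"wz":0,"fingers":-1},{"dx":0,"dy":0,"dz":0.4,"wx":0,"wy":0,"wz":0,"fingers":-1},{"dx":0,"dy":0,"dz":0,"wx":0,"wy":0,"wz":0,"fingers":-1},{"dx":0,"dy":0,"dz":0,"wx":0,"wy":0,"wz":0,"fingers":-1}])

```text
time: 23.7
eef_pos: [0.426, -0.3641, 0.0471]
tcp_rot: [1.571, 2.72, -0.0]
ft_force: [-0.3, 0.8, -3.9]
finger_gap: 0.0499
gripper_force: 30.0
```

```bash
python3 go.py .4255 -.3635 .043 30
```

```text
pos [ 0.426  -0.3641  0.0471] th 29.99 q1 -0.77 q6 -1.30 gap 0.0499 F 4.0 grip 30.0 t 23.7 tilt -1.0000
turn units -0.001 ; units now [ 0.038 -0.009  0.204] ; after turn [ 0.038 -0.009  0.204]
```

Emit:
send_rows(commands=[{"dx":0,"dy":0,"dz":0.2,"wx":0,"wy":0,"wz":0,"fingers":-1},{"dx":0,"dy":0,"dz":0,"wx":0,"wy":0,"wz":0,"fingers":-1},{"dx":0,"dy":0,"dz":0,"wx":0,"wy":0,"wz":0,"fingers":1},{"dx":0,"dy":0,"dz":0,"wx":0,"wy":0,"wz":0,"fingers":1},{"dx":0,"dy":0,"dz":0,"wx":0,"wy":0,"wz":0,"fingers":1},{"dx":0,"dy":0,"dz":0,"wx":0,"wy":0,"wz":0,"fingers":1},{"dx":0,"dy":0,"dz":-0.8,"wx":0,"wy":0,"wz":0,"fingers":1},{"dx":0,"dy":0,"dz":-1,"wx":0,"wy":0,"wz":0,"fingers":1}])

```text
time: 24.5
eef_pos: [0.4254, -0.3635, 0.0783]
tcp_rot: [-1.57, -2.719, -0.001]
ft_force: [0.9, 0.2, 0.4]
finger_gap: 0.0926
gripper_force: 0.0
```

Emit:
send_rows(commands=[{"dx":0,"dy":0,"dz":-1,"wx":0,"wy":0,"wz":0,"fingers":1},{"dx":0,"dy":0,"dz":-1,"wx":0,"wy":0,"wz":0,"fingers":1},{"dx":0,"dy":0,"dz":-1,"wx":0,"wy":0,"wz":0,"fingers":1},{"dx":0,"dy":0,"dz":-1,"wx":0,"wy":0,"wz":0,"fingers":1},{"dx":0,"dy":0,"dz":-1,"wx":0,"wy":0,"wz":0,"fingers":1},{"dx":0,"dy":0,"dz":-1,"wx":0,"wy":0,"wz":0,"fingers":1},{"dx":-0.15,"dy":1,"dz":0,"wx":0,"wy":0,"wz":0,"fingers":1},{"dx":-0.15,"dy":1,"dz":0,"wx":0,"wy":0,"wz":0,"fingers":1}])

```text
time: 25.3
eef_pos: [0.4639, -0.3492, 0.1994]
tcp_rot: [1.572, 2.719, -0.0]
ft_force: [0.2, 0.2, 0.3]
finger_gap: 0.094
gripper_force: 0.0
```

Emit:
send_rows(commands=[{"dx":-0.15,"dy":1,"dz":0,"wx":0,"wy":0,"wz":0,"fingers":1},{"dx":-0.15,"dy":1,"dz":0,"wx":0,"wy":0,"wz":0,"fingers":1},{"dx":-0.15,"dy":1,"dz":0,"wx":0,"wy":0,"wz":0,"fingers":1},{"dx":-0.15,"dy":0.9,"dz":0,"wx":0,"wy":0,"wz":0,"fingers":1},{"dx":0,"dy":0,"dz":0,"wx":0,"wy":0,"wz":0,"fingers":1},{"dx":0,"dy":0,"dz":0,"wx":0,"wy":0,"wz":0,"fingers":1}])

```text
time: 25.9
eef_pos: [0.5367, -0.3204, 0.1982]
tcp_rot: [-1.57, -2.721, 0.0]
ft_force: [-1.4, -0.8, -1.2]
finger_gap: 0.0939
gripper_force: 0.0
```

```bash
python3 - <<'E'
from h import *
d,P=look('w7')
Q=near(P,(.5685,-.3715),.066,.08,.05); print('crock',len(Q),np.median(Q[:,2]) if len(Q) else 0,cv2.minEnclosingCircle(Q[:,:2].copy()) if len(Q) else 0)
Q=near(P,(.561,-.212),.036,.06,.03); print('knob',len(Q), (np.percentile(Q[:,2],95),cv2.minEnclosingCircle(Q[:,:2].copy())) if len(Q) else 0)
d=eyes.get_image('top');T=cloud(d); hsv=cv2.cvtColor(d['color'],cv2.COLOR_RGB2HSV); g=cv2.inRange(hsv,(50,100,30),(85,255,255))>0
Q=near(T[g],(.4255,-.3635),.08,.096,.05); print('flask top',len(Q),np.median(Q[:,2]) if len(Q) else 0, cv2.minAreaRect(Q[:,:2].copy()) if len(Q)>4 else '')
E
python3 go.py .5675 -.3715 .03 30
```

```text
crock 718 0.07093577 ((0.5674364566802979, -0.3727060854434967), 0.033087730407714844)
knob 292 (np.float32(0.04242778), ((0.5606416463851929, -0.21170704066753387), 0.011355587281286716))
flask top 0 0 
pos [ 0.5363 -0.3208  0.1985] th 29.96 q1 -0.60 q6 -1.12 gap 0.0941 F 1.5 grip 0.0 t 26.0 tilt -1.0000
turn units -0.005 ; units now [-2.975  0.086  8.425] ; after turn [-2.974  0.082  8.425]
```

View pics/w7.png

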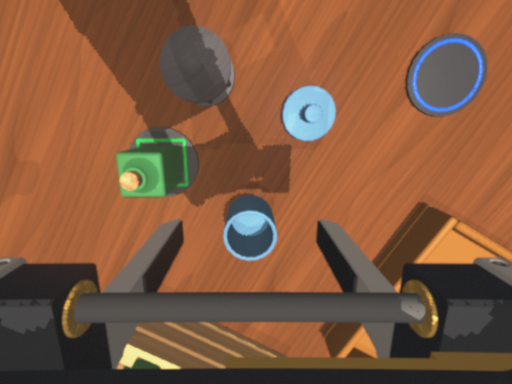

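The flask sits on the green square at (160,165) and looks aligned. The crock is at (250,230), measured (.5674,-.3725), and the blue pad is at (447,73).

Emit:
send_rows(commands=[{"dx":-1,"dy":0.02,"dz":0,"wx":0,"wy":0,"wz":0,"fingers":1},{"dx":-1,"dy":0.02,"dz":0,"wx":0,"wy":0,"wz":0,"fingers":1},{"dx":-1,"dy":0.02,"dz":0,"wx":0,"wy":0,"wz":0,"fingers":1},{"dx":0,"dy":0,"dz":0,"wx":0,"wy":0,"wz":0,"fingers":1},{"dx":0,"dy":0,"dz":0.8,"wx":0,"wy":0,"wz":0,"fingers":1},{"dx":0,"dy":0,"dz":1,"wx":0,"wy":0,"wz":0,"fingers":1},{"dx":0,"dy":0,"dz":0.9,"wx":0,"wy":0,"wz":0,"fingers":1},{"dx":0,"dy":0,"dz":0,"wx":0,"wy":0,"wz":0,"fingers":1}])

```text
time: 26.8
eef_pos: [0.5666, -0.3711, 0.1421]
tcp_rot: [-1.569, -2.717, -0.001]
ft_force: [-1.1, 0.2, 0.8]
finger_gap: 0.0945
gripper_force: 0.0
```

```bash
python3 go.py .5675 -.3725 .03 30
```

```text
pos [ 0.5666 -0.3711  0.1421] th 29.97 q1 -0.63 q6 -1.16 gap 0.0945 F 1.4 grip 0.0 t 26.8 tilt -1.0000
turn units -0.004 ; units now [-0.106  0.013  5.607] ; after turn [-8.500e-02  4.000e-03  5.607e+00]
```

Emit:
send_rows(commands=[{"dx":-0.09,"dy":0,"dz":0.9,"wx":0,"wy":0,"wz":0,"fingers":1},{"dx":0,"dy":0,"dz":1,"wx":0,"wy":0,"wz":0,"fingers":1},{"dx":0,"dy":0,"dz":1,"wx":0,"wy":0,"wz":0,"fingers":1},{"dx":0,"dy":0,"dz":1,"wx":0,"wy":0,"wz":0,"fingers":1},{"dx":0,"dy":0,"dz":1,"wx":0,"wy":0,"wz":0,"fingers":1},{"dx":0,"dy":0,"dz":0.7,"wx":0,"wy":0,"wz":0,"fingers":1},{"dx":0,"dy":0,"dz":0,"wx":0,"wy":0,"wz":0,"fingers":1},{"dx":0,"dy":0,"dz":0,"wx":0,"wy":0,"wz":0,"fingers":1}])

```text
time: 27.6
eef_pos: [0.5692, -0.3736, 0.0336]
tcp_rot: [1.571, 2.72, -0.0]
ft_force: [0.2, 0.1, 0.4]
finger_gap: 0.0941
gripper_force: 0.0
```

Emit:
send_rows(commands=[{"dx":0,"dy":0,"dz":0,"wx":0,"wy":0,"wz":0,"fingers":-1},{"dx":0,"dy":0,"dz":0,"wx":0,"wy":0,"wz":0,"fingers":-1},{"dx":0,"dy":0,"dz":0,"wx":0,"wy":0,"wz":0,"fingers":-1},{"dx":0,"dy":0,"dz":0,"wx":0,"wy":0,"wz":0,"fingers":-1},{"dx":0,"dy":0,"dz":0,"wx":0,"wy":0,"wz":0,"fingers":-1},{"dx":0,"dy":0,"dz":0,"wx":0,"wy":0,"wz":0,"fingers":-1},{"dx":0,"dy":0,"dz":0,"wx":0,"wy":0,"wz":0,"fingers":-1},{"dx":0,"dy":0,"dz":0,"wx":0,"wy":0,"wz":0,"fingers":-1}], newtons=30)

```text
time: 28.4
eef_pos: [0.5689, -0.3735, 0.0328]
tcp_rot: [1.571, 2.72, -0.0]
ft_force: [-3.2, 0.4, 5.9]
finger_gap: 0.0647
gripper_force: 29.8
```

```bash
python3 go.py .6863 -.0873 .11 30
```

```text
pos [ 0.5689 -0.3735  0.0328] th 29.99 q1 -0.63 q6 -1.16 gap 0.0647 F 6.7 grip 29.8 t 28.4 tilt -1.0000
turn units -0.001 ; units now [ 9.46  12.237 -3.863] ; after turn [ 9.46  12.239 -3.858]
```

Emit:
send_rows(commands=[{"dx":0,"dy":0,"dz":-0.5,"wx":0,"wy":0,"wz":0,"fingers":-1},{"dx":0,"dy":0,"dz":-1,"wx":0,"wy":0,"wz":0,"fingers":-1},{"dx":0,"dy":0,"dz":-1,"wx":0,"wy":0,"wz":0,"fingers":-1},{"dx":0,"dy":0,"dz":-1,"wx":0,"wy":0,"wz":0,"fingers":-1},{"dx":0.35,"dy":0.45,"dz":-0.4,"wx":0,"wy":0,"wz":0,"fingers":-1},{"dx":0.7,"dy":0.9,"dz":0,"wx":0,"wy":0,"wz":0,"fingers":-1},{"dx":0.7,"dy":0.9,"dz":0,"wx":0,"wy":0,"wz":0,"fingers":-1},{"dx":0.7,"dy":0.9,"dz":0,"wx":0,"wy":0,"wz":0,"fingers":-1}])

```text
time: 29.2
eef_pos: [0.5992, -0.2975, 0.1098]
tcp_rot: [-1.57, -2.72, -0.001]
ft_force: [-0.2, 0.7, -3.0]
finger_gap: 0.0649
gripper_force: 29.8
```

Emit:
send_rows(commands=[{"dx":0.7,"dy":0.9,"dz":0,"wx":0,"wy":0,"wz":0,"fingers":-1},{"dx":0.7,"dy":0.9,"dz":0,"wx":0,"wy":0,"wz":0,"fingers":-1},{"dx":0.7,"dy":0.9,"dz":0,"wx":0,"wy":0,"wz":0,"fingers":-1},{"dx":0.7,"dy":0.9,"dz":0,"wx":0,"wy":0,"wz":0,"fingers":-1},{"dx":0.7,"dy":0.9,"dz":0,"wx":0,"wy":0,"wz":0,"fingers":-1},{"dx":0.7,"dy":0.9,"dz":0,"wx":0,"wy":0,"wz":0,"fingers":-1},{"dx":0.7,"dy":0.9,"dz":0,"wx":0,"wy":0,"wz":0,"fingers":-1},{"dx":0.7,"dy":0.9,"dz":0,"wx":0,"wy":0,"wz":0,"fingers":-1}])

```text
time: 30.0
eef_pos: [0.6677, -0.1284, 0.1097]
tcp_rot: [-1.57, -2.72, 0.0]
ft_force: [0.4, -0.5, -2.6]
finger_gap: 0.0647
gripper_force: 29.8
```

Emit:
send_rows(commands=[{"dx":0.4,"dy":0.5,"dz":0,"wx":0,"wy":0,"wz":0,"fingers":-1},{"dx":0,"dy":0,"dz":0,"wx":0,"wy":0,"wz":0,"fingers":-1},{"dx":0,"dy":0,"dz":0,"wx":0,"wy":0,"wz":0,"fingers":-1}])

```text
time: 30.3
eef_pos: [0.6721, -0.1187, 0.1101]
tcp_rot: [-1.571, -2.72, 0.001]
ft_force: [-0.2, -0.4, -3.2]
finger_gap: 0.0646
gripper_force: 29.8
```

```bash
python3 go.py .6863 -.0873 .039 30
python3 - <<'E'
from h import *
d,P=look('w8')
hsv=cv2.cvtColor(d['color'],cv2.COLOR_RGB2HSV); g=cv2.inRange(hsv,(100,120,60),(125,255,255))>0
v,u=np.nonzero(g); Q=onz(d,u.astype(float),v.astype(float),.006)
z=P[g][:,2]; m=(z<.012)&(z>0)&(np.linalg.norm(Q[:,:2]-[.686,-.087],axis=1)<.055); Q=Q[m,:2].astype(np.float32)
print(len(Q)); 
from scipy.optimize import least_squares
if len(Q)>20: print(least_squares(lambda p:np.hypot(Q[:,0]-p[0],Q[:,1]-p[1])-.0395,[.686,-.087],loss='soft_l1',f_scale=.002).x)
S=near(P,(.6863,-.0873),.004,.010,.052); print(S[:,:2].min(0),S[:,:2].max(0))
E
```

```text
pos [ 0.6721 -0.1187  0.1101] th 30.00 q1 -0.23 q6 -0.75 gap 0.0646 F 3.2 grip 29.8 t 30.3 tilt -1.0000
turn units 0.000 ; units now [1.005 1.402 3.556] ; after turn [1.006 1.4   3.556]
738
[ 0.68618566 -0.08789197]
[ 0.63889706 -0.11492419] [ 0.73395807 -0.04071018]
```

Emit:
send_rows(commands=[{"dx":0.45,"dy":0.69,"dz":0,"wx":0,"wy":0,"wz":0,"fingers":-1},{"dx":0.45,"dy":0.69,"dz":0,"wx":0,"wy":0,"wz":0,"fingers":-1},{"dx":0,"dy":0,"dz":0,"wx":0,"wy":0,"wz":0,"fingers":-1},{"dx":0,"dy":0,"dz":0.8,"wx":0,"wy":0,"wz":0,"fingers":-1},{"dx":0,"dy":0,"dz":1,"wx":0,"wy":0,"wz":0,"fingers":-1},{"dx":0,"dy":0,"dz":0.9,"wx":0,"wy":0,"wz":0,"fingers":-1},{"dx":0,"dy":0,"dz":0.6,"wx":0,"wy":0,"wz":0,"fingers":-1},{"dx":0,"dy":0,"dz":0,"wx":0,"wy":0,"wz":0,"fingers":-1}])

```text
time: 31.15
eef_pos: [0.6861, -0.0892, 0.0417]
tcp_rot: [-1.57, -2.717, 0.002]
ft_force: [0.7, -0.4, -3.2]
finger_gap: 0.0647
gripper_force: 29.8
```

Emit:
send_rows(commands=[{"dx":0,"dy":0,"dz":0,"wx":0,"wy":0,"wz":0,"fingers":-1}])

```text
time: 31.25
eef_pos: [0.6874, -0.0893, 0.0446]
tcp_rot: [1.571, 2.72, 0.0]
ft_force: [-0.0, 0.2, -2.3]
finger_gap: 0.0647
gripper_force: 29.8
```

```bash
python3 go.py .6863 -.088 .039 30
```

```text
pos [ 0.6874 -0.0893  0.0446] th 29.98 q1 -0.18 q6 -0.71 gap 0.0647 F 2.3 grip 29.8 t 31.2 tilt -1.0000
turn units -0.002 ; units now [ 0.084 -0.014  0.281] ; after turn [ 0.084 -0.014  0.281]
```

Emit:
send_rows(commands=[{"dx":0.06,"dy":0,"dz":0.27,"wx":0,"wy":0,"wz":0,"fingers":-1},{"dx":0,"dy":0,"dz":0,"wx":0,"wy":0,"wz":0,"fingers":-1},{"dx":0,"dy":0,"dz":0,"wx":0,"wy":0,"wz":0,"fingers":1},{"dx":0,"dy":0,"dz":0,"wx":0,"wy":0,"wz":0,"fingers":1},{"dx":0,"dy":0,"dz":0,"wx":0,"wy":0,"wz":0,"fingers":1},{"dx":0,"dy":0,"dz":0,"wx":0,"wy":0,"wz":0,"fingers":1},{"dx":0,"dy":0,"dz":-0.8,"wx":0,"wy":0,"wz":0,"fingers":1},{"dx":0,"dy":0,"dz":-1,"wx":0,"wy":0,"wz":0,"fingers":1}])

```text
time: 32.05
eef_pos: [0.6864, -0.088, 0.0758]
tcp_rot: [-1.57, -2.72, 0.001]
ft_force: [0.7, -0.3, -0.2]
finger_gap: 0.0937
gripper_force: 0.0
```

Emit:
send_rows(commands=[{"dx":0,"dy":0,"dz":-1,"wx":0,"wy":0,"wz":0,"fingers":1},{"dx":0,"dy":0,"dz":-1,"wx":0,"wy":0,"wz":0,"fingers":1},{"dx":0,"dy":0,"dz":-1,"wx":0,"wy":0,"wz":0,"fingers":1},{"dx":0,"dy":0,"dz":-1,"wx":0,"wy":0,"wz":0,"fingers":1},{"dx":0,"dy":0,"dz":-1,"wx":0,"wy":0,"wz":0,"fingers":1},{"dx":0.1,"dy":-0.9,"dz":0,"wx":0,"wy":0,"wz":0,"fingers":1},{"dx":0.1,"dy":-1,"dz":0,"wx":0,"wy":0,"wz":0,"fingers":1},{"dx":0.1,"dy":-1,"dz":0,"wx":0,"wy":0,"wz":0,"fingers":1}])

```text
time: 32.85
eef_pos: [0.6329, -0.1121, 0.1765]
tcp_rot: [1.57, 2.72, 0.001]
ft_force: [0.2, -0.4, 0.4]
finger_gap: 0.094
gripper_force: 0.0
```

Emit:
send_rows(commands=[{"dx":0.1,"dy":-1,"dz":0,"wx":0,"wy":0,"wz":0,"fingers":1},{"dx":0.1,"dy":-1,"dz":0,"wx":0,"wy":0,"wz":0,"fingers":1},{"dx":0.1,"dy":-1,"dz":0,"wx":0,"wy":0,"wz":0,"fingers":1},{"dx":0.1,"dy":-1,"dz":0,"wx":0,"wy":0,"wz":0,"fingers":1},{"dx":0.1,"dy":-1,"dz":0,"wx":0,"wy":0,"wz":0,"fingers":1},{"dx":0,"dy":-0.6,"dz":0,"wx":0,"wy":0,"wz":0,"fingers":1},{"dx":0,"dy":0,"dz":0,"wx":0,"wy":0,"wz":0,"fingers":1},{"dx":0,"dy":0,"dz":0,"wx":0,"wy":0,"wz":0,"fingers":1}])

```text
time: 33.65
eef_pos: [0.532, -0.1592, 0.1757]
tcp_rot: [1.571, 2.72, 0.0]
ft_force: [-0.5, -0.3, 0.0]
finger_gap: 0.0943
gripper_force: 0.0
```

```bash
python3 - <<'E'
from h import *
d,P=look('w9')
Q=near(P,(.561,-.212),.036,.06,.03); print('knob',len(Q), (np.percentile(Q[:,2],95),cv2.minEnclosingCircle(Q[:,:2].copy())) if len(Q) else 0)
Q=near(P,(.561,-.212),.011,.022,.045); print('disc',len(Q),np.median(Q[:,2]),cv2.minEnclosingCircle(Q[:,:2].copy()))
d=eyes.get_image('top');T=cloud(d); save(d['color'],'t2')
for n,X in (('top',T),('wrist',P)):
  Q=near(X,(.6863,-.088),.070,.09,.045); print('crock',n,len(Q),(np.median(Q[:,2]),cv2.minEnclosingCircle(Q[:,:2].copy())) if len(Q) else 0)
  Q=near(X,(.4255,-.3635),.08,.096,.045); print('flask',n,len(Q),(np.median(Q[:,2]),cv2.minAreaRect(Q[:,:2].copy())) if len(Q) else 0)
E
python3 go.py .5606 -.2117 .019 30
```

```text
knob 235 (np.float32(0.042257875), ((0.5607856512069702, -0.21153400838375092), 0.01092870719730854))
disc 1609 0.0153200645 ((0.560757577419281, -0.21173276007175446), 0.034050438553094864)
crock top 175 (np.float32(0.07763132), ((0.6862301826477051, -0.08533098548650742), 0.03385927155613899))
flask top 304 (np.float32(0.08848839), ((0.42625534534454346, -0.3625930845737457), (0.052612558007240295, 0.05270538479089737), 33.00554275512695))
crock wrist 1215 (np.float32(0.07676598), ((0.6862948536872864, -0.086134172976017), 0.03340526297688484))
flask wrist 11 (np.float32(0.08088467), ((0.44012129306793213, -0.336416631937027), (0.0011147726327180862, 0.012017992325127125), 28.04701042175293))
pos [ 0.532  -0.1589  0.1751] th 30.01 q1 -0.36 q6 -0.88 gap 0.0942 F 0.8 grip 0.0 t 33.8 tilt -1.0000
turn units 0.001 ; units now [-3.001 -0.084  7.807] ; after turn [-3.002 -0.082  7.807]
```

View pics/t2.png

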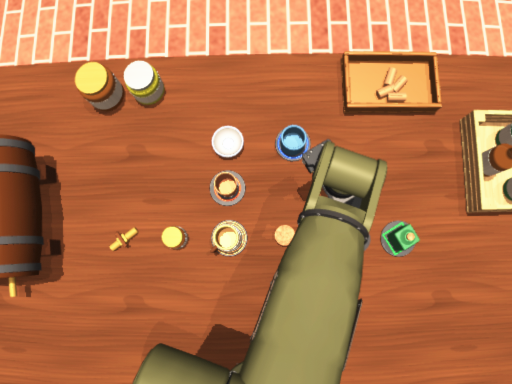

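The top view shows all four vessels on their coasters: crock (292,140), beaker (227,186), tankard (229,238) and flask (402,237). The measured offsets are under 3 mm. Next is the lid.

Emit:
send_rows(commands=[{"dx":-1,"dy":-0.02,"dz":0,"wx":0,"wy":0,"wz":0,"fingers":1},{"dx":-1,"dy":-0.02,"dz":0,"wx":0,"wy":0,"wz":0,"fingers":1},{"dx":-1,"dy":-0.02,"dz":0,"wx":0,"wy":0,"wz":0,"fingers":1},{"dx":0,"dy":0,"dz":0.7,"wx":0,"wy":0,"wz":0,"fingers":0},{"dx":0,"dy":0,"dz":1,"wx":0,"wy":0,"wz":0,"fingers":0},{"dx":0,"dy":0,"dz":1,"wx":0,"wy":0,"wz":0,"fingers":0},{"dx":0,"dy":0,"dz":1,"wx":0,"wy":0,"wz":0,"fingers":0},{"dx":0,"dy":0,"dz":0,"wx":0,"wy":0,"wz":0,"fingers":0}])

```text
time: 34.55
eef_pos: [0.5591, -0.2103, 0.0977]
tcp_rot: [-1.567, -2.716, 0.001]
ft_force: [0.4, -0.6, -0.3]
finger_gap: 0.0573
gripper_force: 0.0
```

Emit:
send_rows(commands=[{"dx":0,"dy":0,"dz":0,"wx":0,"wy":0,"wz":0,"fingers":0}])

```text
time: 34.65
eef_pos: [0.5605, -0.2112, 0.101]
tcp_rot: [-1.57, -2.72, 0.0]
ft_force: [0.6, -0.5, 0.3]
finger_gap: 0.0498
gripper_force: 0.0
```

```bash
python3 go.py .5608 -.2116 .020 30
```

```text
pos [ 0.5605 -0.2112  0.101 ] th 30.02 q1 -0.42 q6 -0.95 gap 0.0498 F 0.8 grip 0.0 t 34.6 tilt -1.0000
turn units 0.003 ; units now [-0.03   0.005  4.051] ; after turn [-2.700e-02  4.000e-03  4.051e+00]
```

Emit:
send_rows(commands=[{"dx":-0.03,"dy":0,"dz":0.9,"wx":0,"wy":0,"wz":0,"fingers":0},{"dx":0,"dy":0,"dz":1,"wx":0,"wy":0,"wz":0,"fingers":0},{"dx":0,"dy":0,"dz":1,"wx":0,"wy":0,"wz":0,"fingers":0},{"dx":0,"dy":0,"dz":0.7,"wx":0,"wy":0,"wz":0,"fingers":0},{"dx":0,"dy":0,"dz":0.35,"wx":0,"wy":0,"wz":0,"fingers":0},{"dx":0,"dy":0,"dz":0,"wx":0,"wy":0,"wz":0,"fingers":0},{"dx":0,"dy":0,"dz":0,"wx":0,"wy":0,"wz":0,"fingers":0}])

```text
time: 35.35
eef_pos: [0.5612, -0.2125, 0.023]
tcp_rot: [1.57, 2.72, 0.0]
ft_force: [-1.1, 0.5, -0.2]
finger_gap: 0.0469
gripper_force: 0.0
```

```bash
python3 go.py .5608 -.2116 .020 30
```

```text
pos [ 0.5612 -0.2125  0.023 ] th 29.99 q1 -0.42 q6 -0.95 gap 0.0469 F 1.2 grip 0.0 t 35.4 tilt -1.0000
turn units -0.001 ; units now [0.046 0.005 0.148] ; after turn [0.046 0.006 0.148]
```

Emit:
send_rows(commands=[{"dx":0.04,"dy":0,"dz":0.13,"wx":0,"wy":0,"wz":0,"fingers":0},{"dx":0,"dy":0,"dz":0,"wx":0,"wy":0,"wz":0,"fingers":-1},{"dx":0,"dy":0,"dz":0,"wx":0,"wy":0,"wz":0,"fingers":-1},{"dx":0,"dy":0,"dz":0,"wx":0,"wy":0,"wz":0,"fingers":-1},{"dx":0,"dy":0,"dz":0,"wx":0,"wy":0,"wz":0,"fingers":-1},{"dx":0,"dy":0,"dz":0,"wx":0,"wy":0,"wz":0,"fingers":-1},{"dx":0,"dy":0,"dz":0,"wx":0,"wy":0,"wz":0,"fingers":-1},{"dx":0,"dy":0,"dz":0,"wx":0,"wy":0,"wz":0,"fingers":-1}], newtons=20)

```text
time: 36.15
eef_pos: [0.5604, -0.2116, 0.0196]
tcp_rot: [1.571, 2.72, 0.0]
ft_force: [0.0, 1.1, 2.3]
finger_gap: 0.0215
gripper_force: 20.0
```

```bash
python3 go.py .6863 -.0867 .13 30
```

```text
pos [ 0.5604 -0.2116  0.0196] th 29.99 q1 -0.42 q6 -0.95 gap 0.0215 F 2.6 grip 20.0 t 36.1 tilt -1.0000
turn units -0.001 ; units now [ 2.262  8.575 -5.518] ; after turn [ 2.261  8.574 -5.519]
```

Emit:
send_rows(commands=[{"dx":0,"dy":0,"dz":-0.5,"wx":0,"wy":0,"wz":0,"fingers":-1},{"dx":0,"dy":0,"dz":-1,"wx":0,"wy":0,"wz":0,"fingers":-1},{"dx":0,"dy":0,"dz":-1,"wx":0,"wy":0,"wz":0,"fingers":-1},{"dx":0,"dy":0,"dz":-1,"wx":0,"wy":0,"wz":0,"fingers":-1},{"dx":0,"dy":0,"dz":-1,"wx":0,"wy":0,"wz":0,"fingers":-1},{"dx":0,"dy":0,"dz":-1,"wx":0,"wy":0,"wz":0,"fingers":-1},{"dx":0.15,"dy":0.6,"dz":0,"wx":0,"wy":0,"wz":0,"fingers":-1},{"dx":0.22,"dy":0.8,"dz":0,"wx":0,"wy":0,"wz":0,"fingers":-1}])

```text
time: 36.95
eef_pos: [0.5814, -0.1907, 0.1294]
tcp_rot: [1.572, 2.72, 0.0]
ft_force: [0.1, 0.4, -2.7]
finger_gap: 0.0218
gripper_force: 20.0
```

Emit:
send_rows(commands=[{"dx":0.22,"dy":0.8,"dz":0,"wx":0,"wy":0,"wz":0,"fingers":-1},{"dx":0.22,"dy":0.8,"dz":0,"wx":0,"wy":0,"wz":0,"fingers":-1},{"dx":0.22,"dy":0.8,"dz":0,"wx":0,"wy":0,"wz":0,"fingers":-1},{"dx":0.22,"dy":0.8,"dz":0,"wx":0,"wy":0,"wz":0,"fingers":-1},{"dx":0.22,"dy":0.8,"dz":0,"wx":0,"wy":0,"wz":0,"fingers":-1},{"dx":0.22,"dy":0.8,"dz":0,"wx":0,"wy":0,"wz":0,"fingers":-1},{"dx":0.22,"dy":0.8,"dz":0,"wx":0,"wy":0,"wz":0,"fingers":-1},{"dx":0.2,"dy":0.7,"dz":0,"wx":0,"wy":0,"wz":0,"fingers":-1}])

```text
time: 37.75
eef_pos: [0.6735, -0.0966, 0.1291]
tcp_rot: [-1.57, -2.721, 0.0]
ft_force: [0.4, 0.1, -1.2]
finger_gap: 0.0214
gripper_force: 20.0
```

Emit:
send_rows(commands=[{"dx":0,"dy":0,"dz":0,"wx":0,"wy":0,"wz":0,"fingers":-1},{"dx":0,"dy":0,"dz":0,"wx":0,"wy":0,"wz":0,"fingers":-1}])

```text
time: 37.95
eef_pos: [0.6726, -0.0977, 0.129]
tcp_rot: [-1.57, -2.721, 0.0]
ft_force: [-0.4, -1.7, -0.9]
finger_gap: 0.0213
gripper_force: 20.0
```

```bash
python3 go.py .6863 -.0867 .0905 30
python3 - <<'E'
from h import *
d,P=look('w10'); p=state()['eef_pos']
Q=near(P,p[:2],p[2]-.012,p[2]+.002,.05); print('disc',len(Q),np.median(Q[:,2]),cv2.minEnclosingCircle(Q[:,:2].copy()),p)
Q=near(P,(.6863,-.0867),.070,.083,.05); print('crock',len(Q),Q[:,:2].min(0),Q[:,:2].max(0))
E
```

```text
pos [ 0.6726 -0.0977  0.129 ] th 30.02 q1 -0.20 q6 -0.72 gap 0.0213 F 2.0 grip 20.0 t 38.0 tilt -1.0000
turn units 0.003 ; units now [0.134 0.872 1.926] ; after turn [0.135 0.871 1.926]
disc 3613 0.12459139 ((0.6729368567466736, -0.09753977507352829), 0.03391149640083313) [ 0.6723709  -0.09820154  0.12917326]
crock 661 [ 0.6536781  -0.09020851] [ 0.7188556  -0.05357171]
```

View pics/w10.png

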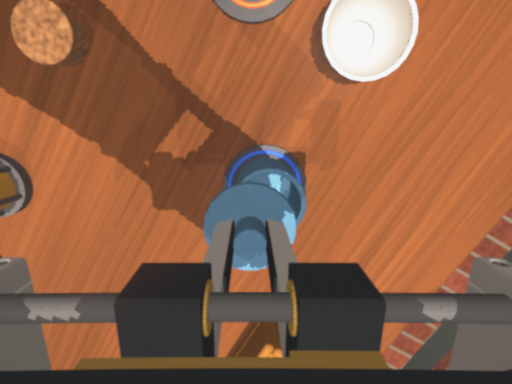

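The lid hangs level at (250,220), just short of the crock at (270,190). Final shift, then lower it.

Emit:
send_rows(commands=[{"dx":0.07,"dy":0.44,"dz":0,"wx":0,"wy":0,"wz":0,"fingers":-1},{"dx":0.07,"dy":0.43,"dz":0,"wx":0,"wy":0,"wz":0,"fingers":-1},{"dx":0,"dy":0,"dz":0,"wx":0,"wy":0,"wz":0,"fingers":-1},{"dx":0,"dy":0,"dz":0.5,"wx":0,"wy":0,"wz":0,"fingers":-1},{"dx":0,"dy":0,"dz":0.5,"wx":0,"wy":0,"wz":0,"fingers":-1},{"dx":0,"dy":0,"dz":0.4,"wx":0,"wy":0,"wz":0,"fingers":-1},{"dx":0,"dy":0,"dz":0.3,"wx":0,"wy":0,"wz":0,"fingers":-1},{"dx":0,"dy":0,"dz":0,"wx":0,"wy":0,"wz":0,"fingers":-1}])

```text
time: 38.8
eef_pos: [0.6858, -0.087, 0.0941]
tcp_rot: [-1.57, -2.719, 0.001]
ft_force: [-0.1, 0.7, -1.2]
finger_gap: 0.0213
gripper_force: 20.0
```

Emit:
send_rows(commands=[{"dx":0,"dy":0,"dz":0,"wx":0,"wy":0,"wz":0,"fingers":-1}])

```text
time: 38.9
eef_pos: [0.6863, -0.087, 0.0955]
tcp_rot: [1.571, 2.72, 0.0]
ft_force: [-0.2, 0.5, -0.3]
finger_gap: 0.0216
gripper_force: 20.0
```

```bash
python3 go.py .6863 -.0867 .0900 30
```

```text
pos [ 0.6863 -0.087   0.0955] th 29.99 q1 -0.18 q6 -0.70 gap 0.0216 F 0.6 grip 20.0 t 38.9 tilt -1.0000
turn units -0.002 ; units now [0.012 0.006 0.277] ; after turn [0.012 0.006 0.277]
```

Lower the remainder gently, release and rise.

Emit:
send_rows(commands=[{"dx":0,"dy":0,"dz":0.14,"wx":0,"wy":0,"wz":0,"fingers":-1},{"dx":0,"dy":0,"dz":0.12,"wx":0,"wy":0,"wz":0,"fingers":-1},{"dx":0,"dy":0,"dz":0,"wx":0,"wy":0,"wz":0,"fingers":-1},{"dx":0,"dy":0,"dz":0,"wx":0,"wy":0,"wz":0,"fingers":-1}])

```text
time: 39.3
eef_pos: [0.6863, -0.0869, 0.0902]
tcp_rot: [-1.571, -2.721, 0.0]
ft_force: [0.2, -0.4, -0.9]
finger_gap: 0.0216
gripper_force: 20.0
```

Emit:
send_rows(commands=[{"dx":0,"dy":0,"dz":0,"wx":0,"wy":0,"wz":0,"fingers":0},{"dx":0,"dy":0,"dz":0,"wx":0,"wy":0,"wz":0,"fingers":0},{"dx":0,"dy":0,"dz":0,"wx":0,"wy":0,"wz":0,"fingers":0},{"dx":0,"dy":0,"dz":0,"wx":0,"wy":0,"wz":0,"fingers":0},{"dx":0,"dy":0,"dz":-0.6,"wx":0,"wy":0,"wz":0,"fingers":0},{"dx":0,"dy":0,"dz":-1,"wx":0,"wy":0,"wz":0,"fingers":0},{"dx":0,"dy":0,"dz":-1,"wx":0,"wy":0,"wz":0,"fingers":0},{"dx":0,"dy":0,"dz":-1,"wx":0,"wy":0,"wz":0,"fingers":0}])

```text
time: 40.1
eef_pos: [0.6863, -0.0869, 0.1641]
tcp_rot: [1.571, 2.72, 0.0]
ft_force: [0.1, -0.7, 0.8]
finger_gap: 0.0465
gripper_force: 0.0
```

Emit:
send_rows(commands=[{"dx":0.5,"dy":0,"dz":-1,"wx":0,"wy":0,"wz":0,"fingers":0},{"dx":1,"dy":0,"dz":-0.5,"wx":0,"wy":0,"wz":0,"fingers":0},{"dx":1,"dy":0,"dz":0,"wx":0,"wy":0,"wz":0,"fingers":0},{"dx":1,"dy":0,"dz":0,"wx":0,"wy":0,"wz":0,"fingers":0},{"dx":0,"dy":0,"dz":0,"wx":0,"wy":0,"wz":0,"fingers":0},{"dx":0,"dy":0,"dz":0,"wx":0,"wy":0,"wz":0,"fingers":0}])

```text
time: 40.7
eef_pos: [0.6513, -0.026, 0.1932]
tcp_rot: [1.57, 2.72, 0.0]
ft_force: [-0.3, -0.2, -0.2]
finger_gap: 0.0468
gripper_force: 0.0
```

Run:
```python
from h import *
w=eyes.get_image('wrist'); t=eyes.get_image('top')
save(np.hstack([cv2.resize(t['color'],(400,300)),cv2.resize(w['color'],(400,300))]),'fin')
for n,d in (('top',t),('wrist',w)):
  P=cloud(d)
  for k,c,lo,hi,r in (('disc',(.6863,-.087),.08,.092,.045),('knob',(.6863,-.087),.105,.12,.03),('tank',(.4333,.086),.1,.113,.045),('beaker',(.5686,.0895),.08,.092,.045),('flask',(.4255,-.3635),.08,.096,.045),('lantern',(.4203,-.2339),.09,.102,.05)):
    Q=near(P,c,lo,hi,r)
    if len(Q)>20: print(n,k,len(Q),np.median(Q[:,2]),Q[:,2].std().round(4),np.round(sum(map(list,[cv2.minEnclosingCircle(Q[:,:2].copy())[0]]),[]),4),cv2.minAreaRect(Q[:,:2].copy())[2])
print(state()['eef_pos'],state()['time'])
```

```text
top disc 50 0.08689203 0.0022 [ 0.6856 -0.1119] 83.7889404296875
top tank 22 0.10751244 0.0022 [0.4352 0.1136] 82.55484008789062
top beaker 65 0.08599176 0.0028 [0.5687 0.0908] 73.0056381225586
top flask 307 0.08891748 0.0032 [ 0.4264 -0.3626] 29.492469787597656
top lantern 162 0.09295091 0.0021 [ 0.4263 -0.2367] 72.60564422607422
wrist disc 2058 0.08529799 0.0011 [ 0.6866 -0.0869] 66.6846923828125
wrist knob 328 0.11109099 0.0016 [ 0.6867 -0.0863] 25.92765235900879
wrist beaker 768 0.08480616 0.0014 [0.5692 0.0888] 30.89142608642578
[ 0.6514597  -0.02671142  0.19257582] 40.8
```

View pics/fin.png

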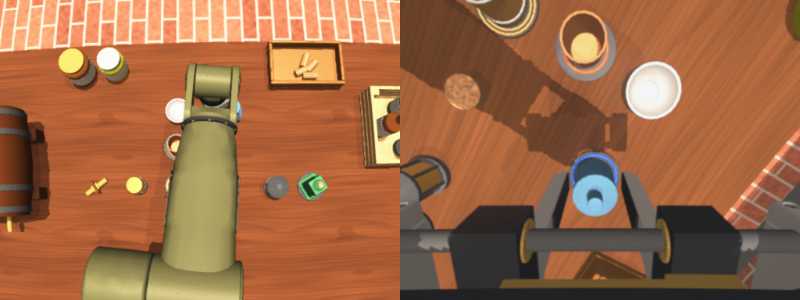

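The lid is flat on the crock: its disc top is at 0.085, knob top at 0.111, and it is centred at (.6866,-.0869). Vessels are standing, nothing is held, so I'm handing in.

```bash
python3 -c "
from rig import bot
print(bot.hand_in())"
```

```text
the job is handed in; nothing more can be done
None
```

The job is handed in at about 41 s: by camera all four vessels stood within about 3 mm of their coaster centres (flask lined up with its square), the lid sat flat on the crock, and the gripper was empty and clear; the hand-in returned no verdict.

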